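# Clear the pizza scraps and lock the waste bin

### The job

Put every crust end and paper ball that lies on the counter into the open waste bin, then slide the bin's cover fully shut. Take the key from its stand, turn the brass cam lock on the shut cover a quarter turn clockwise (seen from above) with the key's blade until it stops, and put the key back upright in its stand, seated on its collar. Leave everything else on the counter where it is.

Things in the scene. Friction and masses are not known exactly. Their poses are not given: they have to be found in the camera images.
- bin: fixed aluminium waste bin, 140 (x) by 180 (y) by 60 mm high, walls 5 mm, left or right of the scraps. Origin under its centre; its x points roughly away from the robot. Two rails 8 mm wide (centre lines y = +-96 mm, top 71 mm high) run to x = +218 mm and carry the cover; below them are side and end plates. A steel keeper 82 mm high stands at the front rim, x -79 to -63 mm, y within 17 mm.
- cover (a joint): slide of the bin's grey cover (plate 145 by 180 by 4 mm, top 65 mm above the counter) in m: 0 = fully shut, against a stop; 0.14 = slid off along the bin's +x. Starts about 0.13 open, needs some 2 N to slide, stays where it is left.
- cover_grip (a point): centre of the cover's handle, 82 mm above the counter: a black upright bar 14 mm thick along the bin's x, 70 mm long along the bin's y, 34 mm tall, standing on the cover; its axes are the bin's. With the cover shut it is at x = +32 mm of the bin.
- cam (a joint): turn of the brass cam lock in rad: it grows clockwise seen from above; 0 = open, 1.571 = locked, at its hard stop. It starts between 0 and 0.35, with friction of about 0.12 N m, and stays where it is left.
- cam_slot (a point): centre of the slot's floor, about 67.5 mm above the counter, in the cam: a brass disc 42 mm across on the cover, 66 mm in front (-x) of the handle. Slot 29 mm long, 6.5 mm wide, 10 mm deep, ends closed; it runs along the point's own y, z is up; a small tongue sticks out at the -y end. At joint value 0 the slot lies along the bin's y.
- key_grip (a point): centre of the key's handle: a black upright block 14 mm thick (x), 36 mm wide (y), 46 mm tall. Below it a steel collar 30 by 44 by 4 mm, underside 27 mm below this point, a round shank 12 mm across and a flat blade 4 mm thick (x), 24 mm wide (y), 15 mm long, whose end is 72 mm below this point. About 140 g; starts upright in its stand.
- key_tip (a point): centre of the key's blade end, 72 mm below the handle centre on the key's axis; z points up the key, y along the blade's width.
- holder: fixed white key stand, a block 70 by 70 by 55 mm with an opening right through, 17 mm along its x by 35 mm along its y. Origin at the centre of its underside. The key hangs in it upright, collar on the block's top, key's y along the stand's y (either way round), blade end about 10 mm above the counter.
- crust1_mid (a point): hard-baked pizza crust end, a slightly bent brown stick with round ends, 66 mm long, 26 mm thick, lying on the counter. The point is the middle of the piece, half-way up (13 mm above what it lies on); its x axis runs along the piece. It may be absent.
- crust2_mid (a point): hard-baked pizza crust end, a slightly bent brown stick with round ends, 68 mm long, 24 mm thick, lying on the counter. The point is the middle of the piece, half-way up (12 mm above what it lies on); its x axis runs along the piece. It may be absent.
- crust3_mid (a point): hard-baked pizza crust end, a slightly bent brown stick with round ends, 64 mm long, 28 mm thick, lying on the counter. The point is the middle of the piece, half-way up (14 mm above what it lies on); its x axis runs along the piece. It may be absent.
- crust4_mid (a point): hard-baked pizza crust end, a slightly bent brown stick with round ends, 67 mm long, 25 mm thick, lying on the counter. The point is the middle of the piece, half-way up (12.5 mm above what it lies on); its x axis runs along the piece. It may be absent.
- ball1_mid (a point): crumpled order slip: a white lumpy paper ball about 41 mm across and 34 mm high, resting on a small flat. The point is its centre, 17 mm up. It may be absent.
- ball2_mid (a point): crumpled order slip: a white lumpy paper ball about 41 mm across and 34 mm high, resting on a small flat. The point is its centre, 17 mm up. It may be absent.
- tub: bystander: closed white dip tub, 66 mm across, 35 mm high, origin under it; stands among the scraps.
- tin: bystander: steel tin, 60 mm across, 45 mm high, origin under it; stands among the scraps.
- shaker: bystander: spice shaker, 52 mm across, 65 mm high, beyond the scraps.
- scraper: bystander: dough scraper lying flat, 95 by 120 mm, beyond the scraps.
- cup: bystander: open steel measuring cup, 70 mm across, 55 mm high, beyond the scraps.
Things that resemble listed ones, but are neither listed nor needed, are in the scene too. What is shaped like the part that bears key_grip but green or red is not meant.

How it is judged:
By the outcome, as a careful person would: the job done as asked, in the order asked, and still so for the second after the job is handed in, with the robot touching nothing.
Of crust1, crust2, crust3, crust4, ball1, ball2 only 4 to 6 are there at a start; the rules pass over those that are not, and their reading is None.
At some moment in a run one of crust1, crust2, crust3, crust4, ball1, ball2 may be knocked a few centimetres aside while the robot is not near it.
It also fails if it takes over 210 s, if anything falls off the work surface, if the arm or the gripper's body presses on something with over 40 N, if the wrist force passes 120 N, or if a joint passes its speed limit or range.

### The arm

A 6-joint arm with a two-finger parallel gripper is mounted at the origin on the work surface. World frame = base frame: x ahead of the robot, y to its left, z up, the work surface at z = 0. Lengths are in m, angles in rad, forces in N, time in s.
With the tool pointing down it reaches from about 0.375 to 0.975 m from the base axis. Payload 3.8 kg.
Tool frame: the origin (TCP) lies at the very end of the fingers, on their centre line; the grasp point (between the pads) lies 19 mm behind it; x points along the fingers, z is the direction in which the jaws open and shut, and the axes are right-handed (so a half turn about x gives the same grasp; the last joint's range is limited). The gripper opens to 88 mm and grips with 3 to 60 N. Pads are 18 mm wide; open, the fingers measure 123 mm over their backs; the gripper's body (75 mm by 187 mm) begins 45 mm behind the grasp point.
Start: joints at [-1.189, 0.264, 1.604, -0, 1.274, -0.037], TCP at [0.274, -0.617, 0.239] pointing down, gripper open.
Joint ranges: [-2.63, 2.63], [-0.94, 2.18], [0.31, 2.57], [-1.31, 4.45], [0, 2.66], [-2.55, 2.55]. Speed limits (rad/s): [2.57, 2.57, 3.14, 3.14, 3.14, 3.14].

### API

Orientations are given as a 3x3 rotation matrix whose columns are the frame's x, y, z axes.
In Python, from rig import sensors, viewer, finish_job gives the robot as it stands.
- The arm moves only by the shell command python3 -m handwheel 'ROWS' [FORCE]. ROWS is JSON, a list of rows, each an object with "linear": the shift along the tool's x, y, z in mm, a list of three; "twist": the turn, a rotation vector about the tool's x, y, z in degrees, a list of three; "grip": the opening, from -1 (shut) to 1 (fully open). In form: [{"linear": [tx, ty, tz], "twist": [ax, ay, az], "grip": grip}, ...]. A call has 1 to 8 rows; each row is the pose to reach, as a shift and turn from the pose commanded when the call began, along the tool's axes at that moment; what a row does not reach only later rows make up. A row lasts 1/10 s, in which the tool goes at most 50 mm and 8.59 degrees, less where a joint would pass 70% of its speed; a pose out of reach is approached as far as the arm can. A call with a gripper value outside its range is refused whole. The fingers move at their own pace and stop on an object; FORCE is the grip in N (left out, the last holds). Time passes only in rows, so rows that repeat a pose let the fingers close. It gives the time, the measured TCP pose, the force and the opening at its end, in the units of the state.
- sensors.sense(): the state, without advancing time (a new reading comes with each control period).
- viewer.camera(name): name is "side" or "top"; returns a dict with "pixels" (480x640x3 uint8, red, green, blue), "fx", "fy", "cx", "cy" (pixels), "R" (3x3) and "t" (3): a world point X has camera coordinates R X + t. Camera axes: x right, y down, z forward; pixel columns grow to the right and rows downward; lengths in m; the calibration is good to about 2 mm. A picture is of the moment at which its call begins. There is no depth.
- finish_job(): hands the job in, once; it reports no verdict.
The state is a dict: "t": time; "joint_pos": joint angles; "joint_vel": joint speeds; "tau": joint torques, N m; "ee_pos": TCP position; "orientation": TCP orientation; "ft_force": force on the tool from outside, world axes, zero at the start; "moment": the same for the moment, N m; "grip_width": finger opening in m.
Only numpy, scipy, OpenCV 4.12 (cv2) and the standard library are available. Lean on these libraries where they do the work, as an engineer would, in place of code of your own. Each camera call takes 0.05 s, during which the arm holds its last target.

## Working session

There is one attempt and no reset: what is moved stays moved. The work goes in short steps, Python scripts to look and compute and a shell command to move; the robot and the scene stay as the last step left them, time stands still between calls to the robot, and variables do not carry over. Pictures are saved under pics/ and viewed, and the job is handed in when it is done.

```bash
ls -la; mkdir -p pics; python3 - <<'E'
from rig import sensors, viewer
import cv2, numpy as np
s=sensors.sense()
for k,v in s.items(): print(k, np.round(v,4).tolist())
for n in ("top","side"):
    c=viewer.camera(n)
    cv2.imwrite(f"pics/{n}0.png", c["pixels"][:,:,::-1])
    np.savez(f"pics/{n}0.npz", **{k:np.array(v) for k,v in c.items()})
    print(n,c["fx"],c["fy"],c["cx"],c["cy"],np.round(c["R"],4).tolist(),np.round(c["t"],4).tolist())
E
```

```text
total 12
drwxr-xr-x  3 agent agent 4096 Dec  7 06:26 .
drwxr-xr-x 23 root  root  4096 Dec  7 06:26 ..
drwxr-xr-x  2 agent agent 4096 Dec  7 06:26 pics
t 0.0
joint_pos [-1.1889, 0.2647, 1.6053, -0.0, 1.2737, -0.0369]
joint_vel [0.0015, 0.0012, -0.0015, -0.0006, 0.0005, -0.0011]
tau [-0.0003, -50.2117, -35.6875, 0.073, 0.0295, -0.0002]
ee_pos [0.2742, -0.616, 0.2374]
orientation [[-0.0008, 0.9136, 0.4067], [0.002, 0.4067, -0.9136], [-1.0, 0.0001, -0.0022]]
ft_force [1.7008, -0.8314, 1.5977]
moment [0.002, 0.0264, 0.0119]
grip_width 0.0879
top 443.4055564022653 443.4055564022653 319.3226577296744 233.2830923366809 [[-0.0264, -0.9995, 0.0153], [-0.9835, 0.0232, -0.1794], [0.179, -0.0198, -0.9837]] [-0.0508, 0.5943, 0.8948]
side 459.6629687360279 459.6629687360279 315.2661345713251 244.92641518569766 [[-0.988, -0.1544, 0.0035], [-0.1221, 0.7669, -0.63], [0.0946, -0.6229, -0.7766]] [0.5556, 0.1735, 0.8429]
```

View pics/top0.png

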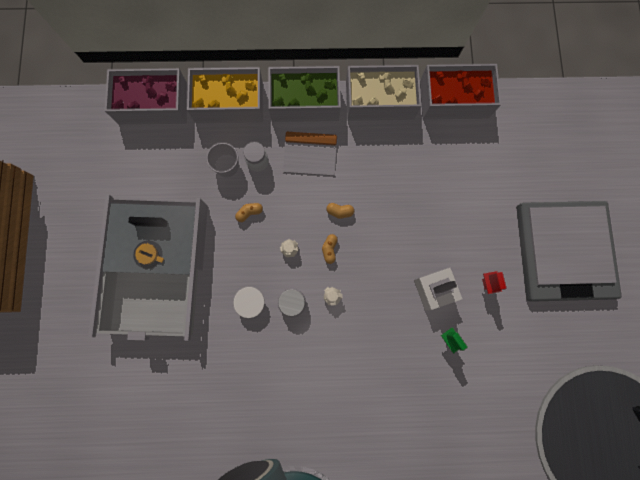

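View pics/side0.png

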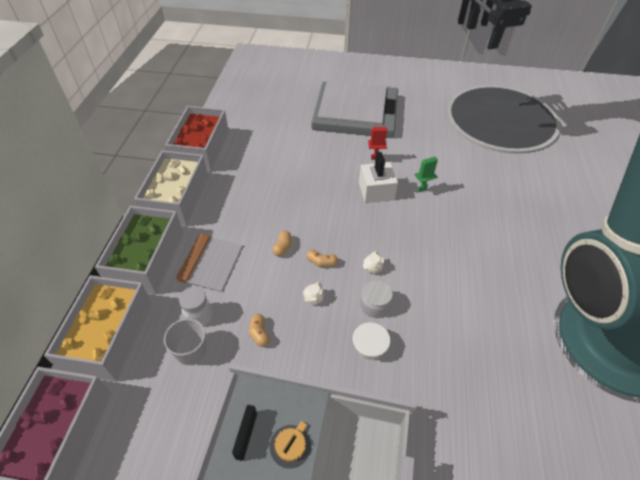

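The top view shows three crusts at (249,212), (341,211) and (330,249), and two balls at (290,248) and (333,296). The tub is at (249,302), the tin at (291,302), the bin at the left with its cam at (147,254), and the key stand at (443,287). Next I'll build helpers and measure.

```bash
cat > h.py <<'E'
import numpy as np, cv2
from rig import sensors, viewer
def shot(n,tag=None):
    c=viewer.camera(n); c={k:np.array(v) for k,v in c.items()}
    if tag: cv2.imwrite(f"pics/{n}_{tag}.png", c["pixels"][:,:,::-1]); np.savez(f"pics/{n}_{tag}.npz",**c)
    return c
def load(f): return dict(np.load(f))
def ray(c,u,v):
    d=np.array([(u-c["cx"])/c["fx"],(v-c["cy"])/c["fy"],1.]); return -c["R"].T@c["t"], c["R"].T@d
def onz(c,u,v,z):
    o,d=ray(c,u,v); return o+d*(z-o[2])/d[2]
def proj(c,X):
    p=c["R"]@np.asarray(X,float)+c["t"]; return np.array([c["fx"]*p[0]/p[2]+c["cx"],c["fy"]*p[1]/p[2]+c["cy"]])
def tri(c1,p1,c2,p2):
    o1,d1=ray(c1,*p1);o2,d2=ray(c2,*p2)
    d1/=np.linalg.norm(d1);d2/=np.linalg.norm(d2)
    s=np.linalg.lstsq(np.c_[d1,-d2],o2-o1,rcond=None)[0]
    a=o1+s[0]*d1;b=o2+s[1]*d2
    return (a+b)/2,np.linalg.norm(a-b)
def crop(c,x0,y0,x1,y1,f,name):
    im=cv2.resize(c["pixels"][y0:y1,x0:x1,::-1],None,fx=f,fy=f,interpolation=cv2.INTER_CUBIC); cv2.imwrite(name,im)
E
python3 - <<'E'
from h import *
t=load("pics/top0.npz");s=load("pics/side0.npz")
for c in (t,s): print("cam",np.round(-c["R"].T@c["t"],3))
def blobs(c,m,lo,hi):
    n,l,st,ce=cv2.connectedComponentsWithStats(m.astype(np.uint8))
    for i in range(1,n):
        if lo<st[i,4]<hi: yield i,st[i],ce[i],l==i
for nm,c in (("top",t),("side",s)):
    hsv=cv2.cvtColor(c["pixels"],cv2.COLOR_RGB2HSV)
    H,S,V=[hsv[...,i].astype(int) for i in range(3)]
    print(nm)
    for i,st,ce,m in blobs(c,(H>6)&(H<22)&(S>110)&(V>90),60,2500):
        P=onz(c,*ce,0.0125)
        pts=np.argwhere(m)[:,::-1]; W=np.array([onz(c,u,v,0.0125)[:2] for u,v in pts]); mu=W.mean(0); w,E=np.linalg.eigh(np.cov((W-mu).T))
        print(" brown",np.round(ce,1),st[4],np.round(P,3),"ang",np.round(np.degrees(np.arctan2(E[1,1],E[0,1])),0),"len",np.round(np.ptp((W-mu)@E,axis=0),3))
    for i,st,ce,m in blobs(c,(S<45)&(V>185),60,4000):
        print(" white",np.round(ce,1),st[4],np.round(onz(c,*ce,0.017),3))
crop(t,85,185,225,350,4,"pics/c1.png");crop(t,400,250,500,360,6,"pics/c2.png");crop(s,190,350,430,480,3,"pics/c3.png");crop(s,330,110,450,220,6,"pics/c4.png")
E
```

```text
cam [ 0.423 -0.047  0.988]
cam [0.49  0.478 0.762]
top
 brown [224.6  92.3] 1663 [0.944 0.149 0.012] ang 89.0 len [0.085 0.153]
 brown [314.  138.6] 286 [ 0.824 -0.06   0.012] ang 88.0 len [0.022 0.119]
 brown [247.5 209.7] 233 [0.658 0.094 0.012] ang 115.0 len [0.026 0.063]
 brown [339.5 208.9] 239 [ 0.655 -0.114  0.012] ang 83.0 len [0.027 0.059]
 brown [329.  247.8] 271 [ 0.567 -0.087  0.012] ang 171.0 len [0.03  0.062]
 brown [146.9 253.9] 351 [0.563 0.315 0.012] ang 66.0 len [0.045 0.065]
side
 brown [282.1 243.3] 224 [ 0.651 -0.117  0.012] ang 83.0 len [0.027 0.061]
 brown [192.7 257.2] 495 [ 0.825 -0.052  0.013] ang 85.0 len [0.022 0.121]
 brown [321.8 258.8] 236 [ 0.563 -0.089  0.012] ang 171.0 len [0.03 0.06]
 brown [258.3 329.9] 315 [0.653 0.09  0.012] ang 117.0 len [0.028 0.063]
 brown [290.8 442.8] 822 [0.558 0.274 0.012] ang 67.0 len [0.048 0.063]
 white [10.7 32.6] 560 [ 1.72  -0.858  0.017]
 white [166.3  39.2] 1107 [ 1.196 -0.899  0.017]
 white [222.9  35.4] 995 [ 1.021 -0.953  0.017]
 white [280.6  38.3] 866 [ 0.828 -0.965  0.017]
 white [326.9  42.1] 513 [ 0.675 -0.964  0.017]
 white [124.5  76.3] 65 [ 1.239 -0.666  0.017]
 white [369.8 178.1] 429 [ 0.485 -0.341  0.017]
 white [621.8 240.2] 247 [-0.056 -0.234  0.017]
 white [613.9 264.2] 202 [-0.023 -0.165  0.017]
 white [371.4 260.7] 242 [ 0.462 -0.097  0.017]
 white [311.2 291.9] 254 [ 0.571 -0.003  0.017]
 white [370.5 338.7] 1002 [0.45  0.078 0.017]
```

View pics/c1.png

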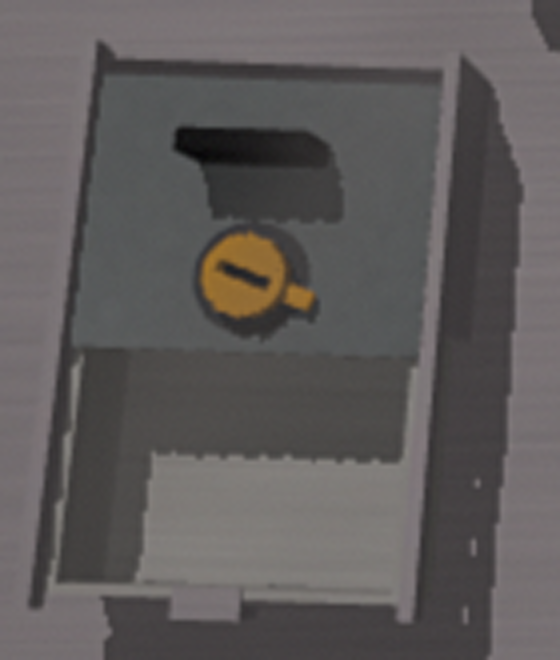

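View pics/c2.png

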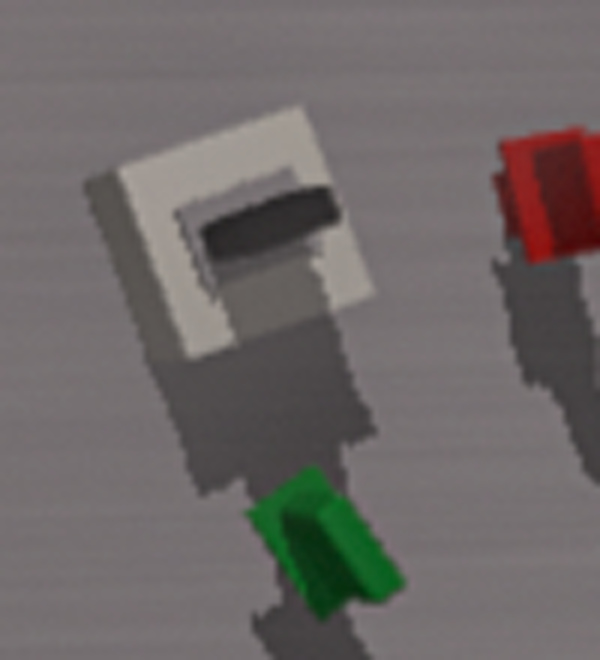

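View pics/c3.png

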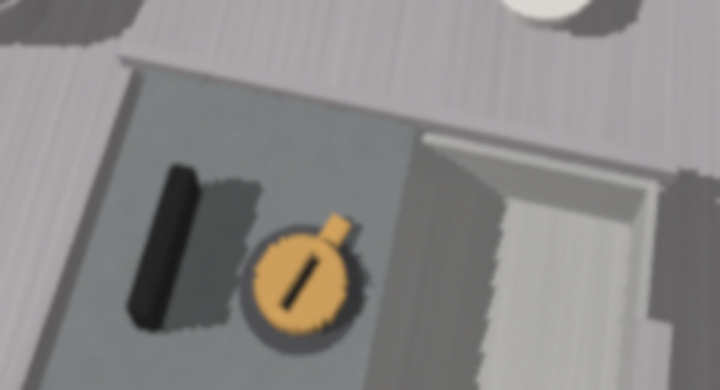

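View pics/c4.png

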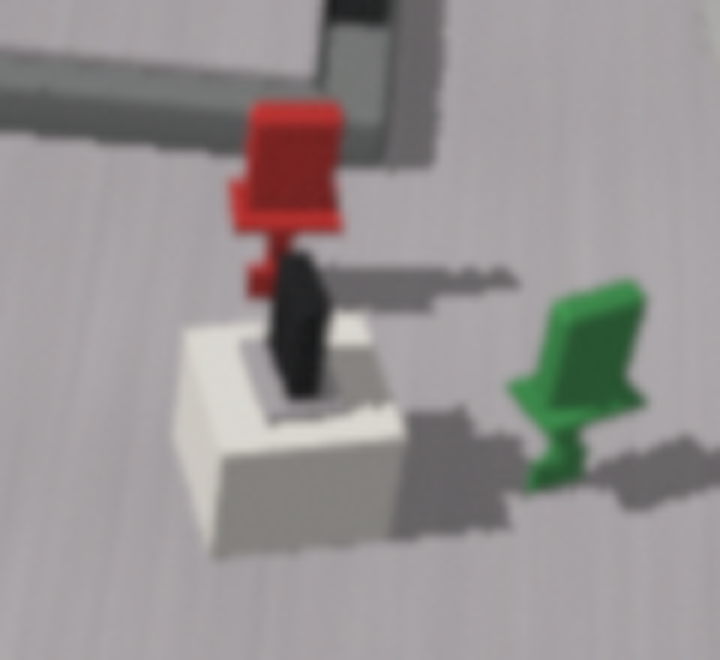

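The crops show the cam slot and tongue turned slightly clockwise, with the tongue at crop c1 (300,298). The key stands in its holder with the black handle on top. Next I'll measure the bin, cam, handle and stand.

```bash
python3 - <<'E'
from h import *
t=load("pics/top0.npz");s=load("pics/side0.npz")
def f(u,v,k,x0,y0): return ((u+.5)/k-.5+x0,(v+.5)/k-.5+y0)
T=lambda u,v:f(u,v,4,85,185)
S=lambda u,v:f(u,v,3,190,350)
p=lambda n,a:print(n,np.round(a,4))
p("keeper",onz(t,*T(206,603),.082))
rf,rb=onz(t,*T(406,620),.071),onz(t,*T(453,58),.071); lf,lb=onz(t,*T(38,606),.071),onz(t,*T(105,45),.071)
p("R",[rf,rb]);p("L",[lf,lb])
for a,b in((rf,rb),(lf,lb)): p("yaw",np.degrees(np.arctan2(b[1]-a[1],b[0]-a[0])))
# cam, disc by orange mask, remove tongue by opening
out=[]
for c,box in ((t,(120,230,180,280)),(s,(260,410,330,475))):
    hsv=cv2.cvtColor(c["pixels"],cv2.COLOR_RGB2HSV);m=((hsv[...,0]>6)&(hsv[...,0]<25)&(hsv[...,1]>110)&(hsv[...,2]>90)).astype(np.uint8)
    z=np.zeros_like(m);z[box[1]:box[3],box[0]:box[2]]=m[box[1]:box[3],box[0]:box[2]]
    z=cv2.morphologyEx(z,cv2.MORPH_CLOSE,np.ones((5,5)))
    o=cv2.morphologyEx(z,cv2.MORPH_OPEN,cv2.getStructuringElement(cv2.MORPH_ELLIPSE,(15,15)))
    cn=max(cv2.findContours(o,0,1)[0],key=cv2.contourArea);e=cv2.fitEllipse(cn);p("disc",[*e[0],*e[1]]);out.append(e[0])
    p("z775",onz(c,*e[0],.0775))
p("camtri",tri(t,out[0],s,out[1])[0])
p("slot ends top",[onz(t,*T(220,262),.0775),onz(t,*T(268,287),.0775)])
p("slot ends side",[onz(s,*S(285,307),.0775),onz(s,*S(316,258),.0775)])
p("handle side top ends",[onz(s,*S(180,165),.099),onz(s,*S(148,328),.099),])
p("tri cover corner R?",tri(t,T(418,358),s,S(414,125))[0])
K=lambda u,v:f(u,v,6,400,250);L=lambda u,v:f(u,v,6,330,110)
p("holder top corners",[onz(t,*K(*q),.055) for q in((120,170),(300,105),(375,295),(190,358))])
p("holder top side",[onz(s,*L(*q),.055) for q in((185,332),(365,316),(405,432),(220,455))])
p("green/red base",[onz(s,*L(545,485),0),onz(s,*L(262,292),0)])
E
```

```text
keeper [0.3909 0.303  0.082 ]
R [[0.3795 0.2073 0.071 ]
 [0.6695 0.1904 0.071 ]]
L [[0.3913 0.3907 0.071 ]
 [0.6807 0.3741 0.071 ]]
yaw -3.3372
yaw -3.2953
disc [145.7437 253.2129  19.3249  20.4449]
z775 [0.5553 0.2929 0.0775]
disc [290.     443.8501  29.4333  33.1297]
z775 [0.553  0.2935 0.0775]
camtri [0.5543 0.2932 0.0769]
slot ends top [[0.5621 0.3057 0.0775]
 [0.5485 0.2806 0.0775]]
slot ends side [[0.5584 0.3054 0.0775]
 [0.5481 0.2814 0.0775]]
handle side top ends [[0.6189 0.2552 0.099 ]
 [0.6153 0.329  0.099 ]]
tri cover corner R? [0.511  0.2057 0.0675]
holder top corners [[ 0.4921 -0.2744  0.055 ]
 [ 0.5134 -0.3397  0.055 ]
 [ 0.4464 -0.3607  0.055 ]
 [ 0.4265 -0.2944  0.055 ]]
holder top side [[ 0.5103 -0.3405  0.055 ]
 [ 0.4424 -0.3608  0.055 ]
 [ 0.4243 -0.2978  0.055 ]
 [ 0.4912 -0.2747  0.055 ]]
green/red base [[ 0.3633 -0.3365  0.    ]
 [ 0.4823 -0.4345  0.    ]]
```

```bash
cat > plan.py <<'E'
import sys,json
from h import *
# usage: plan.py x y z yaw  [x y z yaw ...]  in m and deg: prints mm in tool axes from the present pose
s=sensors.sense();R=np.array(s["orientation"]);p=np.array(s["ee_pos"])
yaw=np.degrees(np.arctan2(R[1,2],R[0,2]));q=np.degrees(s["joint_pos"])
print("now",np.round(p,4),"yaw %.1f t %.1f grip %.1fmm F %s q1 %.1f q6 %.1f"%(yaw,s["t"],s["grip_width"]*1e3,np.round(s["ft_force"],1),q[0],q[5]))
a=list(map(float,sys.argv[1:]))
for i in range(0,len(a),4):
    X=np.array(a[i:i+3]);d=(a[i+3]-yaw+180)%360-180
    # yaw falls with +turn about tool x (down)
    l=R.T@(X-p)*1e3
    print("lin",np.round(l,1).tolist(),"twist %.1f"%(-d),"q6 %.0f"%(np.degrees(np.arctan2(X[1],X[0]))-(yaw+d)), "dist %.0f"%np.linalg.norm(l))
E
python3 plan.py 0.565 -0.088 0.12 81 0.565 -0.088 0.003 81
```

```text
now [ 0.2743 -0.6161  0.2375] yaw -66.0 t 0.1 grip 88.0mm F [-0.9  0.   0.1] q1 -68.1 q6 -2.1
lin [118.3, 480.4, -364.0] twist -147.0 q6 -90 dist 614
lin [235.3, 480.4, -363.7] twist -147.0 q6 -90 dist 647
```

```bash
R='x'; python3 -m handwheel '[{"linear":[60,480,-364],"twist":[-147,0,0],"grip":0.4},{"linear":[60,480,-364],"twist":[-147,0,0],"grip":0.4},{"linear":[60,480,-364],"twist":[-147,0,0],"grip":0.4},{"linear":[60,480,-364],"twist":[-147,0,0],"grip":0.4},{"linear":[60,480,-364],"twist":[-147,0,0],"grip":0.4},{"linear":[60,480,-364],"twist":[-147,0,0],"grip":0.4},{"linear":[60,480,-364],"twist":[-147,0,0],"grip":0.4},{"linear":[60,480,-364],"twist":[-147,0,0],"grip":0.4}]' 25; python3 plan.py 0.565 -0.088 0.12 81
```

```text
t: 0.9
ee_pos: [0.4667, -0.2659, 0.1986]
orientation: [[-0.0, -0.054, 0.999], [0.0, 0.999, 0.054], [-1.0, 0.0, -0.0]]
ft_force: [1.2, -0.6, -0.3]
grip_width: 0.0618
now [ 0.4667 -0.2659  0.1986] yaw 3.1 t 0.9 grip 61.8mm F [ 1.2 -0.6 -0.3] q1 -32.3 q6 -35.4
lin [78.6, 172.4, 107.7] twist -77.9 q6 -90 dist 218
```

```bash
python3 -m handwheel '[{"linear":[78,172,108],"twist":[-78,0,0],"grip":0.4},{"linear":[78,172,108],"twist":[-78,0,0],"grip":0.4},{"linear":[78,172,108],"twist":[-78,0,0],"grip":0.4},{"linear":[78,172,108],"twist":[-78,0,0],"grip":0.4},{"linear":[78,172,108],"twist":[-78,0,0],"grip":0.4},{"linear":[78,172,108],"twist":[-78,0,0],"grip":0.4},{"linear":[78,172,108],"twist":[-78,0,0],"grip":0.4},{"linear":[78,172,108],"twist":[-78,0,0],"grip":0.4}]'
python3 -m handwheel '[{"linear":[0,0,0],"twist":[-10,0,0],"grip":0.4},{"linear":[0,0,0],"twist":[-10,0,0],"grip":0.4},{"linear":[0,0,0],"twist":[-10,0,0],"grip":0.4}]'
cat > scraps.py <<'E'
import sys
from h import *
tag=sys.argv[1]
t=shot("top",tag);s=shot("side",tag)
for nm,c in (("top",t),("side",s)):
    hsv=cv2.cvtColor(c["pixels"],cv2.COLOR_RGB2HSV);H,S,V=[hsv[...,i].astype(int) for i in range(3)]
    for lab,m,z,th in (("crust",(H>6)&(H<22)&(S>110)&(V>90),.0125,60),("white",(S<45)&(V>(185 if nm=="side" else 150)),.017,40)):
        n,l,st,ce=cv2.connectedComponentsWithStats(m.astype(np.uint8))
        for i in range(1,n):
            P=onz(c,*ce[i],z)
            if not(th<st[i,4]<1200 and .35<P[0]<.75 and -.25<P[1]<.19): continue
            W=np.array([onz(c,u,v,z)[:2] for v,u in np.argwhere(l==i)]);mu=W.mean(0);w,E=np.linalg.eigh(np.cov((W-mu).T))
            print(nm,lab,np.round(ce[i],0),st[i,4],np.round(P[:2],3),"ang %.0f"%np.degrees(np.arctan2(E[1,1],E[0,1])),np.round(np.ptp((W-mu)@E,axis=0),3))
E
python3 scraps.py a;python3 plan.py 0.565 -0.088 0.003 81
```

```text
t: 1.7
ee_pos: [0.5656, -0.0904, 0.1203]
orientation: [[-0.001, -0.951, 0.31], [0.0, 0.31, 0.951], [-1.0, 0.002, -0.0]]
ft_force: [0.5, -0.1, 0.0]
grip_width: 0.0617
t: 2.0
ee_pos: [0.5658, -0.0909, 0.1207]
orientation: [[-0.001, -0.989, 0.15], [0.0, 0.15, 0.989], [-1.0, 0.001, 0.0]]
ft_force: [0.2, 0.3, 0.3]
grip_width: 0.0617
top crust [248. 211.] 282 [0.656 0.093] ang 115 [0.031 0.063]
top crust [328. 254.] 157 [ 0.553 -0.085] ang -159 [0.026 0.039]
top white [298. 210.] 98 [ 0.655 -0.02 ] ang 89 [0.016 0.036]
top white [382. 225.] 110 [ 0.616 -0.207] ang 92 [0.017 0.039]
top white [285. 263.] 103 [0.534 0.012] ang 84 [0.017 0.039]
top white [378. 281.] 109 [ 0.491 -0.191] ang 95 [0.017 0.037]
top white [248. 302.] 753 [0.453 0.091] ang -146 [0.066 0.066]
top white [319. 318.] 383 [ 0.414 -0.061] ang 84 [0.03  0.154]
side crust [282. 243.] 212 [ 0.651 -0.117] ang 84 [0.027 0.062]
side crust [323. 259.] 216 [ 0.561 -0.089] ang 173 [0.031 0.058]
side crust [259. 330.] 281 [0.653 0.09 ] ang 116 [0.027 0.062]
side white [249. 265.] 350 [ 0.704 -0.047] ang 91 [0.015 0.145]
side white [268. 274.] 407 [ 0.663 -0.032] ang 93 [0.026 0.17 ]
side white [255. 272.] 193 [ 0.689 -0.033] ang 89 [0.012 0.159]
side white [370. 254.] 54 [ 0.466 -0.113] ang 48 [0.01  0.034]
side white [277. 275.] 60 [ 0.645 -0.031] ang 89 [0.005 0.071]
side white [311. 292.] 303 [ 0.571 -0.003] ang 74 [0.036 0.054]
side white [375. 293.] 603 [ 0.449 -0.021] ang -143 [0.061 0.064]
side white [370. 338.] 1064 [0.45  0.078] ang 65 [0.068 0.072]
now [ 0.5659 -0.091   0.1209] yaw 81.4 t 2.1 grip 61.7mm F [ 1.  -0.6 -0.6] q1 -11.6 q6 -93.0
lin [117.9, 1.3, 2.8] twist 0.4 q6 -90 dist 118
```

View pics/side_a.png

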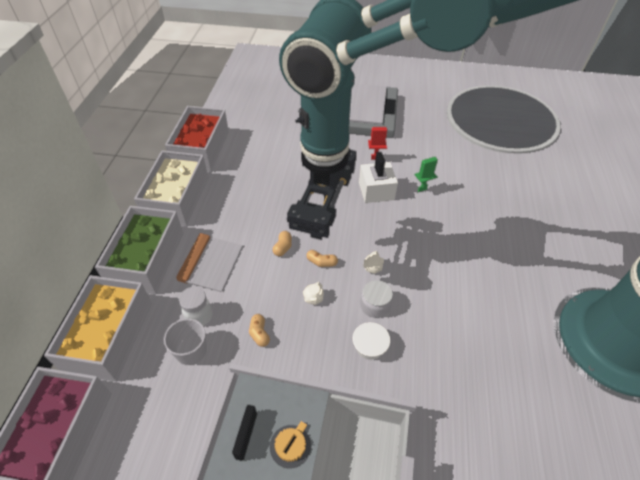

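```bash
python3 - <<'E'
from h import *
for n in("top_a","side_a"):
    c=load(f"pics/{n}.npz")
    print(proj(c,[.5659,-.091,.121]),proj(c,[.5659,-.091,.0]))
crop(load("pics/side_a.npz"),250,150,370,280,6,"pics/c5.png")
E
```

```text
[332.9570149  240.29082997] [330.50751747 249.10088284]
[321.13143725 222.66718293] [320.34669231 261.62829643]
```

View pics/c5.png

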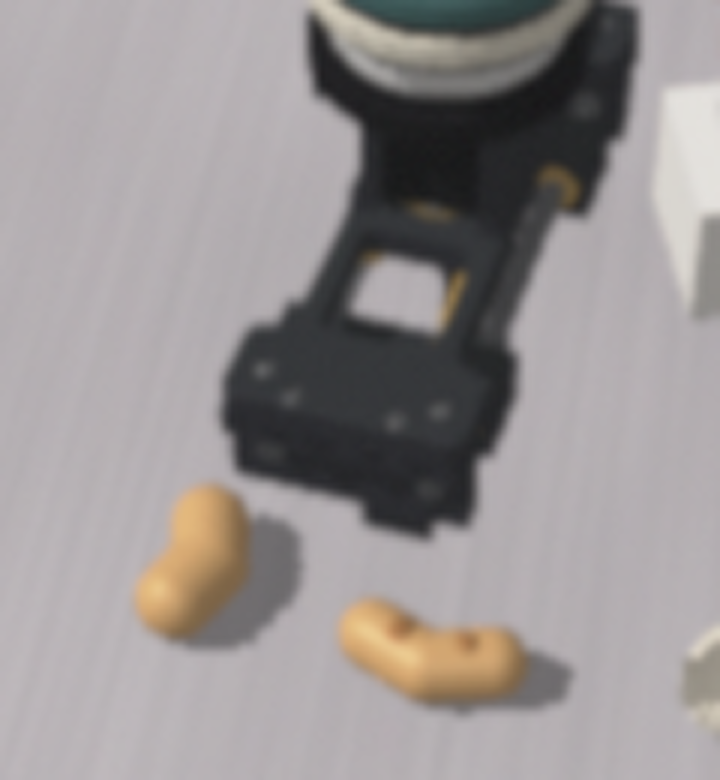

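The gripper sits over the crust as expected: the TCP projects to (321,223) in the side view and the crust is below it at (322,259). Going down to grasp.

```bash
python3 -m handwheel '[{"linear":[40,1,3],"twist":[0,0,0],"grip":0.4},{"linear":[80,1,3],"twist":[0,0,0],"grip":0.4},{"linear":[105,1,3],"twist":[0,0,0],"grip":0.4},{"linear":[117,1,3],"twist":[0,0,0],"grip":0.4},{"linear":[117,1,3],"twist":[0,0,0],"grip":0.4},{"linear":[117,1,3],"twist":[0,0,0],"grip":-0.8},{"linear":[117,1,3],"twist":[0,0,0],"grip":-0.8},{"linear":[117,1,3],"twist":[0,0,0],"grip":-0.8}]' 25
python3 -m handwheel '[{"linear":[0,0,0],"twist":[0,0,0],"grip":-0.8},{"linear":[0,0,0],"twist":[0,0,0],"grip":-0.8},{"linear":[-50,0,0],"twist":[0,0,0],"grip":-0.8},{"linear":[-100,0,0],"twist":[0,0,0],"grip":-0.8},{"linear":[-130,0,0],"twist":[0,0,0],"grip":-0.8},{"linear":[-130,0,0],"twist":[0,0,0],"grip":-0.8}]'
python3 plan.py 0.454 0.270 0.135 86.7 0.454 0.270 0.06 86.7; python3 scraps.py b | grep crust
```

```text
t: 2.9
ee_pos: [0.5666, -0.0881, 0.0054]
orientation: [[0.002, -0.989, 0.148], [-0.0, 0.148, 0.989], [-1.0, -0.002, -0.0]]
ft_force: [0.3, 0.2, 0.0]
grip_width: 0.0396
t: 3.5
ee_pos: [0.5697, -0.0887, 0.1404]
orientation: [[0.011, -0.989, 0.148], [-0.002, 0.148, 0.989], [-1.0, -0.011, -0.001]]
ft_force: [1.0, -1.0, 0.7]
grip_width: 0.0275
now [ 0.5697 -0.0887  0.1404] yaw 81.5 t 3.5 grip 27.5mm F [ 1.  -1.   0.7] q1 -11.3 q6 -92.8
lin [3.3, 167.5, 337.7] twist -5.2 q6 -56 dist 377
lin [78.3, 168.3, 337.7] twist -5.2 q6 -56 dist 385
top crust [248. 211.] 283 [0.656 0.093] ang 116 [0.031 0.063]
top crust [334. 248.] 79 [ 0.566 -0.097] ang 82 [0.017 0.025]
side crust [282. 243.] 219 [ 0.651 -0.117] ang 84 [0.027 0.062]
side crust [259. 330.] 284 [0.653 0.09 ] ang 117 [0.027 0.062]
```

```bash
python3 -m handwheel '[{"linear":[3,168,338],"twist":[-5,0,0],"grip":-0.8},{"linear":[3,168,338],"twist":[-5,0,0],"grip":-0.8},{"linear":[3,168,338],"twist":[-5,0,0],"grip":-0.8},{"linear":[3,168,338],"twist":[-5,0,0],"grip":-0.8},{"linear":[3,168,338],"twist":[-5,0,0],"grip":-0.8},{"linear":[3,168,338],"twist":[-5,0,0],"grip":-0.8},{"linear":[3,168,338],"twist":[-5,0,0],"grip":-0.8},{"linear":[3,168,338],"twist":[-5,0,0],"grip":-0.8}]'
python3 plan.py 0.454 0.270 0.135 86.7 0.454 0.270 0.06 86.7; python3 scraps.py c | grep crust
```

```text
t: 4.4
ee_pos: [0.4461, 0.2733, 0.1284]
orientation: [[-0.004, -0.998, 0.059], [-0.001, 0.059, 0.998], [-1.0, 0.004, -0.002]]
ft_force: [1.2, -0.9, -0.9]
grip_width: 0.0275
now [0.4461 0.2733 0.1284] yaw 86.6 t 4.4 grip 27.5mm F [ 1.2 -0.9 -0.9] q1 28.7 q6 -57.9
lin [-6.6, -8.1, -2.8] twist -0.1 q6 -56 dist 11
lin [68.4, -8.4, -2.7] twist -0.1 q6 -56 dist 69
top crust [247. 210.] 240 [0.658 0.094] ang 116 [0.027 0.063]
top crust [340. 209.] 249 [ 0.655 -0.114] ang 83 [0.027 0.06 ]
side crust [283. 243.] 208 [ 0.65  -0.117] ang 85 [0.025 0.061]
side crust [259. 329.] 255 [0.652 0.089] ang 117 [0.026 0.062]
```

View pics/side_c.png

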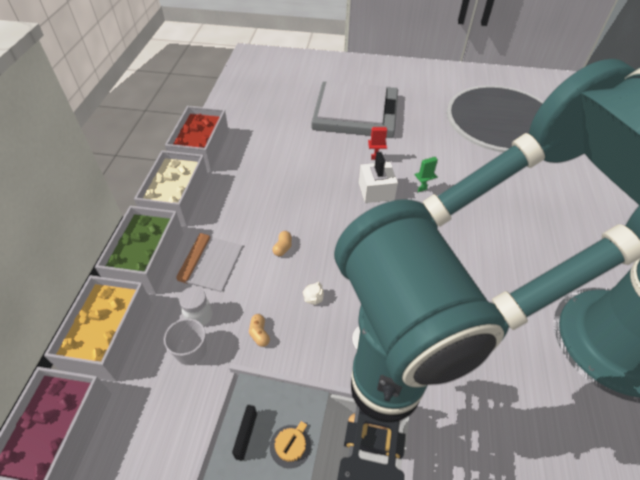

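The arm is over the bin with the crust held, and the other scraps are unmoved. Lowering and releasing.

```bash
python3 -m handwheel '[{"linear":[0,-6,-3],"twist":[0,0,0],"grip":-0.8},{"linear":[40,-6,-3],"twist":[0,0,0],"grip":-0.8},{"linear":[75,-6,-3],"twist":[0,0,0],"grip":-0.8},{"linear":[75,-6,-3],"twist":[0,0,0],"grip":-0.8},{"linear":[75,-6,-3],"twist":[0,0,0],"grip":0.3},{"linear":[75,-6,-3],"twist":[0,0,0],"grip":0.3},{"linear":[75,-6,-3],"twist":[0,0,0],"grip":0.3}]'
python3 -m handwheel '[{"linear":[0,0,0],"twist":[0,0,0],"grip":0.3},{"linear":[-50,0,0],"twist":[0,0,0],"grip":0.3},{"linear":[-90,0,0],"twist":[0,0,0],"grip":0.3},{"linear":[-90,0,0],"twist":[0,0,0],"grip":0.3}]'
python3 plan.py 0.654 0.091 0.14 26.5 0.654 0.091 0.003 26.5; python3 scraps.py d | grep crust
```

```text
t: 5.2
ee_pos: [0.457, 0.2682, 0.0582]
orientation: [[0.003, -0.998, 0.062], [0.002, 0.062, 0.998], [-1.0, -0.003, 0.002]]
ft_force: [-0.1, 1.3, 0.6]
grip_width: 0.0494
t: 5.6
ee_pos: [0.4597, 0.2705, 0.1538]
orientation: [[0.012, -0.998, 0.061], [0.006, 0.061, 0.998], [-1.0, -0.012, 0.007]]
ft_force: [0.5, 0.8, 0.1]
grip_width: 0.0573
now [0.4597 0.2705 0.1538] yaw 86.5 t 5.6 grip 57.3mm F [0.5 0.8 0.1] q1 27.8 q6 -58.7
lin [15.0, -204.6, -167.5] twist 60.0 q6 -19 dist 265
lin [152.0, -203.0, -168.5] twist 60.0 q6 -19 dist 304
top crust [248. 210.] 237 [0.658 0.094] ang 115 [0.027 0.063]
top crust [340. 209.] 248 [ 0.655 -0.114] ang 83 [0.027 0.06 ]
side crust [283. 243.] 197 [ 0.65  -0.117] ang 85 [0.024 0.061]
side crust [259. 329.] 246 [0.652 0.089] ang 117 [0.026 0.062]
```

View pics/top_d.png

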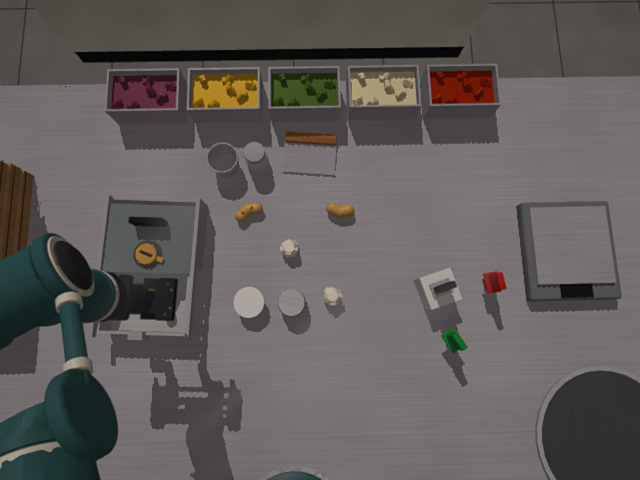

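Crust 1 is in the bin and the scene is otherwise unchanged. Next is the crust at (248,210), world (0.654,0.091).

```bash
python3 -m handwheel '[{"linear":[30,-205,-168],"twist":[60,0,0],"grip":0.4},{"linear":[30,-205,-168],"twist":[60,0,0],"grip":0.4},{"linear":[30,-205,-168],"twist":[60,0,0],"grip":0.4},{"linear":[30,-205,-168],"twist":[60,0,0],"grip":0.4},{"linear":[30,-205,-168],"twist":[60,0,0],"grip":0.4},{"linear":[30,-205,-168],"twist":[60,0,0],"grip":0.4},{"linear":[30,-205,-168],"twist":[60,0,0],"grip":0.4},{"linear":[30,-205,-168],"twist":[60,0,0],"grip":0.4}]'
python3 -m handwheel '[{"linear":[0,0,0],"twist":[0,0,0],"grip":0.4},{"linear":[0,0,0],"twist":[0,0,0],"grip":0.4}]'
python3 plan.py 0.654 0.091 0.003 26.5; python3 scraps.py e | grep crust
```

```text
t: 6.5
ee_pos: [0.6484, 0.0867, 0.1135]
orientation: [[-0.004, -0.445, 0.896], [-0.0, 0.896, 0.445], [-1.0, 0.001, -0.004]]
ft_force: [0.5, -0.3, -0.8]
grip_width: 0.0615
t: 6.7
ee_pos: [0.6485, 0.0882, 0.1153]
orientation: [[-0.001, -0.449, 0.893], [-0.0, 0.893, 0.449], [-1.0, 0.001, -0.001]]
ft_force: [-0.0, 0.6, 1.0]
grip_width: 0.0613
now [0.6485 0.0882 0.1153] yaw 26.7 t 6.7 grip 61.3mm F [-0.   0.6  1. ] q1 5.6 q6 -21.1
lin [112.3, 0.0, 6.3] twist 0.2 q6 -19 dist 112
top crust [340. 210.] 294 [ 0.653 -0.114] ang 81 [0.031 0.06 ]
side crust [260. 329.] 225 [0.651 0.089] ang 117 [0.02  0.062]
```

```bash
python3 -m handwheel '[{"linear":[40,0,6],"twist":[0,0,0],"grip":0.4},{"linear":[80,0,6],"twist":[0,0,0],"grip":0.4},{"linear":[102,0,6],"twist":[0,0,0],"grip":0.4},{"linear":[111,0,6],"twist":[0,0,0],"grip":0.4},{"linear":[111,0,6],"twist":[0,0,0],"grip":0.4},{"linear":[111,0,6],"twist":[0,0,0],"grip":-0.8},{"linear":[111,0,6],"twist":[0,0,0],"grip":-0.8},{"linear":[111,0,6],"twist":[0,0,0],"grip":-0.8}]' 25
python3 -m handwheel '[{"linear":[0,0,0],"twist":[0,0,0],"grip":-0.8},{"linear":[0,0,0],"twist":[0,0,0],"grip":-0.8},{"linear":[-50,0,0],"twist":[0,0,0],"grip":-0.8},{"linear":[-100,0,0],"twist":[0,0,0],"grip":-0.8},{"linear":[-130,0,0],"twist":[0,0,0],"grip":-0.8},{"linear":[-130,0,0],"twist":[0,0,0],"grip":-0.8},{"linear":[-130,0,0],"twist":[0,0,0],"grip":-0.8}]'
python3 plan.py 0.457 0.325 0.14 86.7 0.457 0.325 0.06 86.7; python3 scraps.py f | grep crust
```

```text
t: 7.6
ee_pos: [0.6563, 0.0906, 0.0071]
orientation: [[0.003, -0.446, 0.895], [0.0, 0.895, 0.446], [-1.0, -0.001, 0.003]]
ft_force: [-0.6, -0.1, -0.1]
grip_width: 0.0398
t: 8.3
ee_pos: [0.6552, 0.0904, 0.136]
orientation: [[0.002, -0.446, 0.895], [0.0, 0.895, 0.446], [-1.0, -0.001, 0.002]]
ft_force: [-0.7, -0.3, -1.6]
grip_width: 0.0289
now [0.6552 0.0904 0.136 ] yaw 26.5 t 8.3 grip 28.9mm F [-0.7 -0.3 -1.6] q1 5.7 q6 -20.8
lin [-4.3, 298.4, -72.7] twist -60.2 q6 -51 dist 307
lin [75.7, 298.5, -72.8] twist -60.2 q6 -51 dist 316
top crust [340. 210.] 294 [ 0.653 -0.114] ang 81 [0.031 0.06 ]
side crust [254. 293.] 322 [0.681 0.013] ang 121 [0.032 0.064]
```

```bash
python3 -m handwheel '[{"linear":[-10,298,-73],"twist":[-60,0,0],"grip":-0.8},{"linear":[-10,298,-73],"twist":[-60,0,0],"grip":-0.8},{"linear":[-10,298,-73],"twist":[-60,0,0],"grip":-0.8},{"linear":[-10,298,-73],"twist":[-60,0,0],"grip":-0.8},{"linear":[-10,298,-73],"twist":[-60,0,0],"grip":-0.8},{"linear":[-10,298,-73],"twist":[-60,0,0],"grip":-0.8},{"linear":[-10,298,-73],"twist":[-60,0,0],"grip":-0.8},{"linear":[-10,298,-73],"twist":[-60,0,0],"grip":-0.8}]'
python3 -m handwheel '[{"linear":[0,0,0],"twist":[0,0,0],"grip":-0.8},{"linear":[0,0,0],"twist":[0,0,0],"grip":-0.8}]'
python3 plan.py 0.457 0.325 0.06 86.7
```

```text
t: 9.2
ee_pos: [0.4537, 0.325, 0.1427]
orientation: [[-0.004, -0.998, 0.057], [-0.002, 0.057, 0.998], [-1.0, 0.004, -0.003]]
ft_force: [0.1, -0.9, 0.7]
grip_width: 0.0291
t: 9.4
ee_pos: [0.4567, 0.3234, 0.144]
orientation: [[-0.001, -0.998, 0.065], [-0.001, 0.065, 0.998], [-1.0, 0.001, -0.001]]
ft_force: [1.1, -0.5, -1.1]
grip_width: 0.0294
now [0.4567 0.3234 0.144 ] yaw 86.3 t 9.4 grip 29.4mm F [ 1.1 -0.5 -1.1] q1 32.8 q6 -53.5
lin [84.0, -0.3, 1.8] twist -0.4 q6 -51 dist 84
```

```bash
python3 -m handwheel '[{"linear":[40,0,2],"twist":[0,0,0],"grip":-0.8},{"linear":[84,0,2],"twist":[0,0,0],"grip":-0.8},{"linear":[84,0,2],"twist":[0,0,0],"grip":-0.8},{"linear":[84,0,2],"twist":[0,0,0],"grip":0.2},{"linear":[84,0,2],"twist":[0,0,0],"grip":0.2},{"linear":[84,0,2],"twist":[0,0,0],"grip":0.2},{"linear":[84,0,2],"twist":[0,0,0],"grip":0.2}]'
python3 -m handwheel '[{"linear":[-50,0,0],"twist":[0,0,0],"grip":0.3},{"linear":[-90,0,0],"twist":[0,0,0],"grip":0.3},{"linear":[-90,0,0],"twist":[0,0,0],"grip":0.3},{"linear":[-90,0,0],"twist":[0,0,0],"grip":0.3}]'
python3 plan.py 0.652 -0.1155 0.115 -7; python3 scraps.py g | grep -E "crust|side white"
```

```text
t: 10.1
ee_pos: [0.4581, 0.3273, 0.0633]
orientation: [[0.003, -0.998, 0.061], [0.002, 0.061, 0.998], [-1.0, -0.003, 0.002]]
ft_force: [-0.5, -0.4, -0.4]
grip_width: 0.0528
t: 10.5
ee_pos: [0.4579, 0.3274, 0.1537]
orientation: [[0.004, -0.998, 0.061], [0.003, 0.061, 0.998], [-1.0, -0.004, 0.003]]
ft_force: [0.6, 0.8, -0.1]
grip_width: 0.0572
now [0.4579 0.3274 0.1537] yaw 86.5 t 10.5 grip 57.2mm F [ 0.6  0.8 -0.1] q1 33.0 q6 -53.5
lin [38.3, -220.6, -430.4] twist 93.5 q6 -3 dist 485
top crust [340. 209.] 244 [ 0.655 -0.114] ang 84 [0.027 0.059]
side crust [283. 243.] 207 [ 0.65  -0.117] ang 84 [0.027 0.062]
side white [392. 214.] 460 [ 0.428 -0.234] ang 70 [0.061 0.092]
```

View pics/side_g.png

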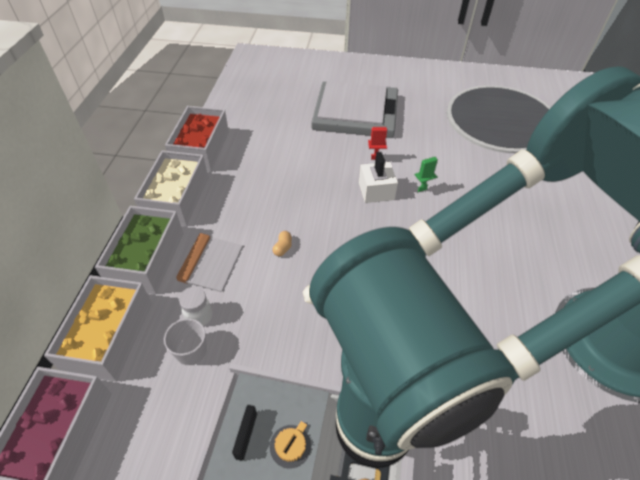

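Two crusts are now off the counter and the last one is at side-view (283,243). Moving there.

```bash
python3 -m handwheel '[{"linear":[30,-220,-430],"twist":[93,0,0],"grip":0.4},{"linear":[30,-220,-430],"twist":[93,0,0],"grip":0.4},{"linear":[30,-220,-430],"twist":[93,0,0],"grip":0.4},{"linear":[30,-220,-430],"twist":[93,0,0],"grip":0.4},{"linear":[30,-220,-430],"twist":[93,0,0],"grip":0.4},{"linear":[30,-220,-430],"twist":[93,0,0],"grip":0.4},{"linear":[30,-220,-430],"twist":[93,0,0],"grip":0.4},{"linear":[30,-220,-430],"twist":[93,0,0],"grip":0.4}]'
python3 plan.py 0.652 -0.1155 0.12 -7
```

```text
t: 11.4
ee_pos: [0.6154, -0.0412, 0.1238]
orientation: [[-0.004, -0.299, 0.954], [0.001, 0.954, 0.299], [-1.0, 0.002, -0.003]]
ft_force: [1.8, 0.9, -0.6]
grip_width: 0.0612
now [ 0.6154 -0.0412  0.1238] yaw 17.4 t 11.4 grip 61.2mm F [ 1.8  0.9 -0.6] q1 -6.1 q6 -23.5
lin [3.7, -81.9, 12.7] twist 24.4 q6 -3 dist 83
```

```bash
python3 -m handwheel '[{"linear":[3,-82,13],"twist":[24,0,0],"grip":0.4},{"linear":[3,-82,13],"twist":[24,0,0],"grip":0.4},{"linear":[3,-82,13],"twist":[24,0,0],"grip":0.4},{"linear":[3,-82,13],"twist":[24,0,0],"grip":0.4},{"linear":[3,-82,13],"twist":[24,0,0],"grip":0.4},{"linear":[3,-82,13],"twist":[24,0,0],"grip":0.4}]'
python3 plan.py 0.652 -0.1155 0.003 -7;  python3 scraps.py h | grep -E "crust|side white"
```

```text
t: 12.0
ee_pos: [0.6529, -0.1125, 0.1222]
orientation: [[-0.002, 0.106, 0.994], [0.0, 0.994, -0.106], [-1.0, 0.0, -0.002]]
ft_force: [-0.1, -0.4, 0.1]
grip_width: 0.0617
now [ 0.6529 -0.1125  0.1222] yaw -6.1 t 12.0 grip 61.7mm F [-0.1 -0.4  0.1] q1 -11.9 q6 -5.9
lin [119.2, -3.1, -0.4] twist 0.9 q6 -3 dist 119
side crust [282. 243.] 215 [ 0.651 -0.117] ang 85 [0.027 0.061]
side white [252. 268.] 760 [ 0.698 -0.042] ang 90 [0.034 0.197]
side white [269. 275.] 668 [ 0.661 -0.03 ] ang 92 [0.04  0.203]
side white [374. 282.] 965 [ 0.453 -0.045] ang 99 [0.061 0.13 ]
side white [426. 279.] 115 [ 0.353 -0.069] ang 90 [0.006 0.104]
side white [401. 278.] 57 [ 0.401 -0.063] ang 90 [0.005 0.058]
side white [311. 292.] 309 [ 0.571 -0.003] ang 73 [0.036 0.054]
side white [370. 338.] 1068 [0.45  0.078] ang 65 [0.068 0.072]
side white [302. 369.] 47 [0.561 0.153] ang 89 [0.005 0.035]
```

```bash
python3 -m handwheel '[{"linear":[40,-3,0],"twist":[1,0,0],"grip":0.4},{"linear":[80,-3,0],"twist":[1,0,0],"grip":0.4},{"linear":[108,-3,0],"twist":[1,0,0],"grip":0.4},{"linear":[118,-3,0],"twist":[1,0,0],"grip":0.4},{"linear":[118,-3,0],"twist":[1,0,0],"grip":0.4},{"linear":[118,-3,0],"twist":[1,0,0],"grip":-0.8},{"linear":[118,-3,0],"twist":[1,0,0],"grip":-0.8},{"linear":[118,-3,0],"twist":[1,0,0],"grip":-0.8}]' 25
python3 -m handwheel '[{"linear":[0,0,0],"twist":[0,0,0],"grip":-0.8},{"linear":[0,0,0],"twist":[0,0,0],"grip":-0.8},{"linear":[-50,0,0],"twist":[0,0,0],"grip":-0.8},{"linear":[-100,0,0],"twist":[0,0,0],"grip":-0.8},{"linear":[-135,0,0],"twist":[0,0,0],"grip":-0.8},{"linear":[-135,0,0],"twist":[0,0,0],"grip":-0.8},{"linear":[-135,0,0],"twist":[0,0,0],"grip":-0.8}]'
python3 plan.py 0.454 0.30 0.145 86.7 ; python3 scraps.py i | grep crust
```

```text
t: 12.9
ee_pos: [0.6551, -0.1168, 0.0075]
orientation: [[0.003, 0.126, 0.992], [-0.001, 0.992, -0.126], [-1.0, -0.0, 0.004]]
ft_force: [-0.4, -0.0, 0.7]
grip_width: 0.0399
t: 13.6
ee_pos: [0.6542, -0.1167, 0.1417]
orientation: [[0.003, 0.126, 0.992], [-0.001, 0.992, -0.126], [-1.0, -0.0, 0.003]]
ft_force: [-0.6, 0.2, -1.4]
grip_width: 0.0299
now [ 0.6542 -0.1167  0.1417] yaw -7.3 t 13.6 grip 29.9mm F [-0.6  0.2 -1.4] q1 -12.3 q6 -5.0
lin [-4.1, 388.1, -251.2] twist -94.0 q6 -53 dist 462
side crust [276. 199.] 256 [ 0.692 -0.243] ang 85 [0.038 0.074]
```

```bash
python3 - <<'E'
from h import *
crop(load("pics/top_i.npz"),85,185,225,350,4,"pics/c6.png")
E
```

```text
(no output)
```

View pics/c6.png

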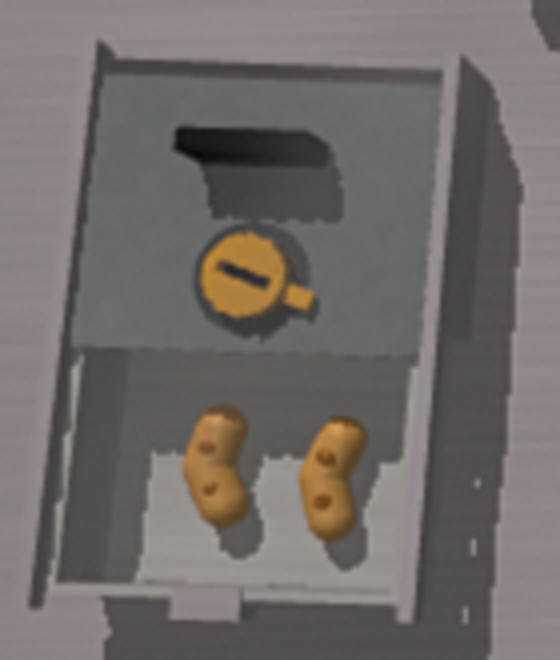

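View pics/side_i.png

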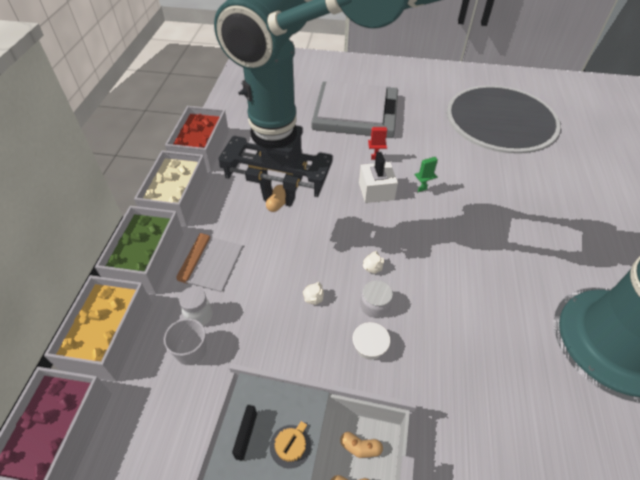

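Both crusts lie flat in the bin, at crop c6 (217,465) and (333,480), and the third is held at side-view (276,199). I'll put the third on the left side of the bin.

```bash
python3 plan.py 0.457 0.358 0.145 86.7;  python3 -m handwheel '[{"linear":[-5,446,-252],"twist":[-94,0,0],"grip":-0.8},{"linear":[-5,446,-252],"twist":[-94,0,0],"grip":-0.8},{"linear":[-5,446,-252],"twist":[-94,0,0],"grip":-0.8},{"linear":[-5,446,-252],"twist":[-94,0,0],"grip":-0.8},{"linear":[-5,446,-252],"twist":[-94,0,0],"grip":-0.8},{"linear":[-5,446,-252],"twist":[-94,0,0],"grip":-0.8},{"linear":[-5,446,-252],"twist":[-94,0,0],"grip":-0.8},{"linear":[-5,446,-252],"twist":[-94,0,0],"grip":-0.8}]'
python3 plan.py 0.457 0.358 0.13 86.7
```

```text
now [ 0.6521 -0.1162  0.1383] yaw -7.3 t 13.7 grip 30.1mm F [-0.3 -0.   0.4] q1 -12.3 q6 -5.0
lin [-5.7, 445.8, -253.4] twist -94.0 q6 -49 dist 513
t: 14.5
ee_pos: [0.4996, 0.2547, 0.1415]
orientation: [[-0.004, -0.882, 0.472], [-0.002, 0.472, 0.882], [-1.0, 0.003, -0.004]]
ft_force: [-0.1, -0.0, 0.2]
grip_width: 0.0298
now [0.4996 0.2547 0.1415] yaw 61.8 t 14.5 grip 29.8mm F [-0.1 -0.   0.2] q1 24.5 q6 -37.4
lin [11.5, 86.2, 71.0] twist -24.9 q6 -49 dist 112
```

```bash
python3 -m handwheel '[{"linear":[8,86,71],"twist":[-25,0,0],"grip":-0.8},{"linear":[8,86,71],"twist":[-25,0,0],"grip":-0.8},{"linear":[8,86,71],"twist":[-25,0,0],"grip":-0.8},{"linear":[8,86,71],"twist":[-25,0,0],"grip":-0.8},{"linear":[8,86,71],"twist":[-25,0,0],"grip":-0.8},{"linear":[8,86,71],"twist":[-25,0,0],"grip":-0.8},{"linear":[8,86,71],"twist":[-25,0,0],"grip":-0.8}]'
python3 plan.py 0.455 0.358 0.08 86.7
```

```text
t: 15.2
ee_pos: [0.461, 0.3559, 0.1358]
orientation: [[-0.001, -0.998, 0.064], [-0.001, 0.064, 0.998], [-1.0, 0.0, -0.001]]
ft_force: [-0.8, 0.2, -0.0]
grip_width: 0.0303
now [0.461  0.3559 0.1358] yaw 86.3 t 15.2 grip 30.3mm F [-0.8  0.2 -0. ] q1 35.2 q6 -51.1
lin [55.8, 6.1, 1.8] twist -0.4 q6 -49 dist 56
```

```bash
python3 -m handwheel '[{"linear":[30,6,2],"twist":[0,0,0],"grip":-0.8},{"linear":[56,6,2],"twist":[0,0,0],"grip":-0.8},{"linear":[56,6,2],"twist":[0,0,0],"grip":-0.8},{"linear":[56,6,2],"twist":[0,0,0],"grip":-0.05},{"linear":[56,6,2],"twist":[0,0,0],"grip":-0.05},{"linear":[56,6,2],"twist":[0,0,0],"grip":-0.05}]'
python3 -m handwheel '[{"linear":[-50,0,0],"twist":[0,0,0],"grip":0},{"linear":[-60,0,0],"twist":[0,0,0],"grip":0},{"linear":[-60,0,0],"twist":[0,0,0],"grip":0.3},{"linear":[-60,-100,-100],"twist":[0,0,0],"grip":0.3},{"linear":[-60,-100,-200],"twist":[0,0,0],"grip":0.3},{"linear":[-60,-100,-300],"twist":[0,0,0],"grip":0.3},{"linear":[-60,-100,-300],"twist":[0,0,0],"grip":0.3},{"linear":[-60,-100,-300],"twist":[0,0,0],"grip":0.3}]'
python3 plan.py 0.571 -0.003 0.115 86.7; python3 scraps.py j; python3 - <<'E'
from h import *
a=load("pics/top_j.npz");b=load("pics/side_j.npz")
x=cv2.resize(a["pixels"][185:350,85:225,::-1],None,fx=3,fy=3);y=cv2.resize(b["pixels"][210:400,240:440,::-1],None,fx=2.4,fy=2.4)
H=max(x.shape[0],y.shape[0]);o=np.zeros((H,x.shape[1]+y.shape[1],3),np.uint8);o[:x.shape[0],:x.shape[1]]=x;o[:y.shape[0],x.shape[1]:]=y;cv2.imwrite("pics/c7.png",o[:600,:800] if o.shape[1]>800 else o);print(o.shape)
E
```

```text
t: 15.8
ee_pos: [0.4561, 0.3602, 0.0821]
orientation: [[0.003, -0.998, 0.062], [0.002, 0.062, 0.998], [-1.0, -0.003, 0.002]]
ft_force: [0.1, -0.1, -0.4]
grip_width: 0.0422
t: 16.6
ee_pos: [0.5248, 0.1243, 0.1391]
orientation: [[-0.001, -0.998, 0.061], [-0.0, 0.061, 0.998], [-1.0, 0.001, -0.0]]
ft_force: [0.4, -0.3, 0.9]
grip_width: 0.0574
now [0.5248 0.1243 0.1391] yaw 86.5 t 16.6 grip 57.4mm F [ 0.4 -0.3  0.9] q1 10.7 q6 -75.8
lin [24.1, -53.8, -124.3] twist -0.2 q6 -87 dist 138
top white [288. 246.] 160 [0.573 0.004] ang 93 [0.034 0.038]
top white [248. 301.] 712 [0.454 0.092] ang 136 [0.062 0.065]
top white [332. 294.] 179 [ 0.466 -0.09 ] ang 74 [0.029 0.042]
side white [412. 345.] 351 [0.377 0.08 ] ang 79 [0.035 0.058]
(495, 900, 3)
```

View pics/top_j.png

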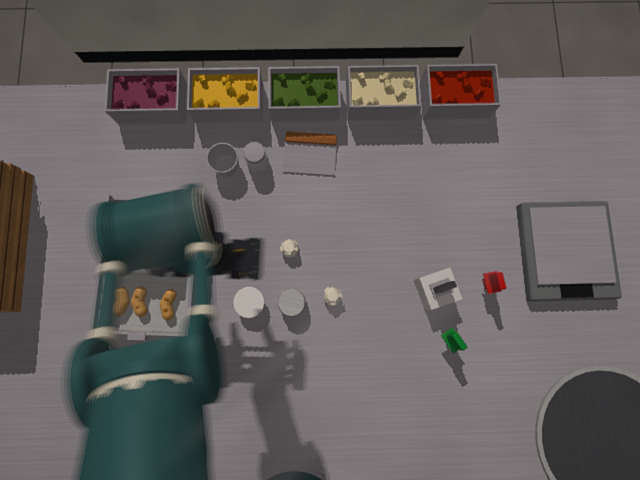

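All three crusts lie in the bin, at top-view (121,301), (139,302) and (168,304). The balls are unmoved at (289,247) and (332,295). Next is the ball at (0.570,-0.001).

```bash
python3 -m handwheel '[{"linear":[20,-53,-123],"twist":[0,0,0],"grip":0.4},{"linear":[20,-53,-123],"twist":[0,0,0],"grip":0.4},{"linear":[20,-53,-123],"twist":[0,0,0],"grip":0.4},{"linear":[20,-53,-123],"twist":[0,0,0],"grip":0.4},{"linear":[20,-53,-123],"twist":[0,0,0],"grip":0.4},{"linear":[20,-53,-123],"twist":[0,0,0],"grip":0.4}]'
python3 plan.py 0.570 -0.001 0.006 86.7; python3 scraps.py k|grep white
```

```text
t: 17.3
ee_pos: [0.5702, 0.0015, 0.1197]
orientation: [[-0.001, -0.998, 0.06], [0.001, 0.06, 0.998], [-1.0, 0.001, 0.001]]
ft_force: [0.3, -0.1, 0.7]
grip_width: 0.0617
now [0.5702 0.0015 0.1197] yaw 86.5 t 17.3 grip 61.7mm F [ 0.3 -0.1  0.7] q1 -2.4 q6 -88.9
lin [113.7, -0.0, -2.6] twist -0.2 q6 -87 dist 114
top white [222. 215.] 100 [0.647 0.15 ] ang 94 [0.017 0.036]
top white [307. 217.] 104 [ 0.638 -0.041] ang 99 [0.018 0.04 ]
top white [288. 250.] 65 [0.564 0.003] ang 89 [0.016 0.038]
top white [211. 271.] 106 [0.522 0.172] ang 84 [0.017 0.037]
top white [305. 273.] 106 [ 0.513 -0.034] ang 97 [0.02  0.041]
top white [333. 291.] 120 [ 0.47  -0.093] ang 69 [0.018 0.041]
top white [246. 319.] 399 [0.417 0.097] ang 90 [0.03  0.171]
side white [340. 258.] 1064 [ 0.526 -0.093] ang 88 [0.045 0.343]
side white [391. 231.] 423 [ 0.427 -0.183] ang 84 [0.037 0.161]
side white [425. 244.] 47 [ 0.354 -0.158] ang 90 [0.01  0.041]
side white [304. 241.] 54 [ 0.605 -0.127] ang 94 [0.017 0.02 ]
side white [379. 286.] 43 [ 0.443 -0.038] ang 85 [0.009 0.023]
side white [313. 315.] 41 [0.559 0.046] ang 90 [0.006 0.037]
side white [229. 327.] 154 [0.706 0.095] ang -164 [0.032 0.065]
side white [411. 359.] 243 [0.377 0.106] ang 94 [0.017 0.129]
side white [403. 370.] 145 [0.39 0.13] ang 86 [0.01 0.08]
side white [421. 373.] 43 [0.359 0.128] ang 90 [0.002 0.047]
side white [425. 390.] 65 [0.354 0.158] ang 90 [0.002 0.057]
```

View pics/side_k.png

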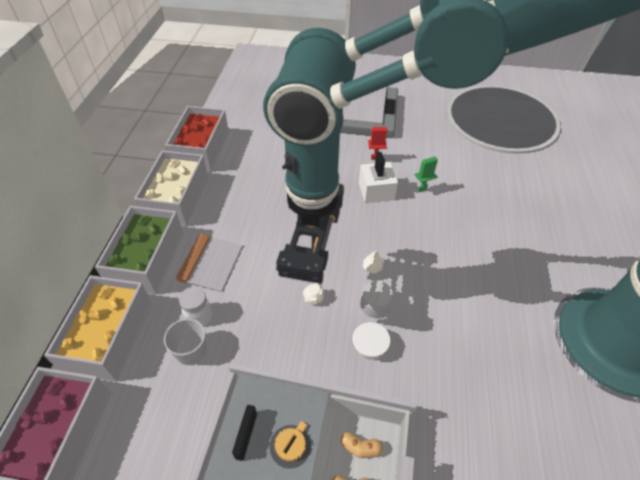

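The ball at (313,293) is just under the gripper. Descending.

```bash
python3 -m handwheel '[{"linear":[40,0,-3],"twist":[0,0,0],"grip":0.4},{"linear":[80,0,-3],"twist":[0,0,0],"grip":0.4},{"linear":[104,0,-3],"twist":[0,0,0],"grip":0.4},{"linear":[115,0,-3],"twist":[0,0,0],"grip":0.4},{"linear":[115,0,-3],"twist":[0,0,0],"grip":0.4},{"linear":[115,0,-3],"twist":[0,0,0],"grip":-0.6},{"linear":[115,0,-3],"twist":[0,0,0],"grip":-0.6},{"linear":[115,0,-3],"twist":[0,0,0],"grip":-0.6}]' 12
python3 -m handwheel '[{"linear":[0,0,0],"twist":[0,0,0],"grip":-0.6},{"linear":[0,0,0],"twist":[0,0,0],"grip":-0.6},{"linear":[-50,0,0],"twist":[0,0,0],"grip":-0.6},{"linear":[-100,0,0],"twist":[0,0,0],"grip":-0.6},{"linear":[-135,0,0],"twist":[0,0,0],"grip":-0.6},{"linear":[-135,0,0],"twist":[0,0,0],"grip":-0.6},{"linear":[-135,0,0],"twist":[0,0,0],"grip":-0.6}]'
python3 plan.py 0.452 0.297 0.14 86.7
```

```text
t: 18.2
ee_pos: [0.5722, -0.0027, 0.007]
orientation: [[0.003, -0.998, 0.061], [-0.0, 0.061, 0.998], [-1.0, -0.003, 0.0]]
ft_force: [0.5, 1.3, 4.3]
grip_width: 0.0398
t: 18.9
ee_pos: [0.5713, -0.0029, 0.1414]
orientation: [[0.003, -0.998, 0.061], [-0.0, 0.061, 0.998], [-1.0, -0.003, -0.0]]
ft_force: [-0.9, -0.9, -0.3]
grip_width: 0.0399
now [ 0.5713 -0.0029  0.1414] yaw 86.5 t 18.9 grip 39.9mm F [-0.9 -0.9 -0.3] q1 -2.8 q6 -89.3
lin [1.0, 137.4, 292.1] twist -0.2 q6 -53 dist 323
```

```bash
python3 plan.py 0.43 0.243 0.145 86.7; python3 -m handwheel '[{"linear":[-2,156,236],"twist":[0,0,0],"grip":-0.6},{"linear":[-2,156,236],"twist":[0,0,0],"grip":-0.6},{"linear":[-2,156,236],"twist":[0,0,0],"grip":-0.6},{"linear":[-2,156,236],"twist":[0,0,0],"grip":-0.6},{"linear":[-2,156,236],"twist":[0,0,0],"grip":-0.6},{"linear":[-2,156,236],"twist":[0,0,0],"grip":-0.6},{"linear":[-2,156,236],"twist":[0,0,0],"grip":-0.6},{"linear":[-2,156,236],"twist":[0,0,0],"grip":-0.6}]'
python3 -m handwheel '[{"linear":[0,0,0],"twist":[0,0,0],"grip":-0.6},{"linear":[0,0,0],"twist":[0,0,0],"grip":-0.6}]'
python3 plan.py 0.43 0.243 0.083 86.7
```

```text
now [ 0.5713 -0.0029  0.1414] yaw 86.5 t 18.9 grip 39.9mm F [-0.9 -0.9 -0.3] q1 -2.8 q6 -89.3
lin [-4.0, 156.1, 236.8] twist -0.2 q6 -57 dist 284
t: 19.7
ee_pos: [0.4277, 0.242, 0.1401]
orientation: [[-0.003, -0.998, 0.059], [-0.002, 0.059, 0.998], [-1.0, 0.003, -0.002]]
ft_force: [-0.5, -0.7, -0.8]
grip_width: 0.0401
t: 19.9
ee_pos: [0.4296, 0.2411, 0.1415]
orientation: [[-0.001, -0.998, 0.063], [-0.001, 0.063, 0.998], [-1.0, 0.001, -0.001]]
ft_force: [0.3, -0.0, 0.8]
grip_width: 0.0402
now [0.4296 0.2411 0.1415] yaw 86.4 t 19.9 grip 40.2mm F [ 0.3 -0.   0.8] q1 26.4 q6 -60.0
lin [58.5, -0.3, 2.0] twist -0.3 q6 -57 dist 59
```

```bash
python3 -m handwheel '[{"linear":[30,0,2],"twist":[0,0,0],"grip":-0.6},{"linear":[57,0,2],"twist":[0,0,0],"grip":-0.6},{"linear":[57,0,2],"twist":[0,0,0],"grip":-0.6},{"linear":[57,0,2],"twist":[0,0,0],"grip":0.2},{"linear":[57,0,2],"twist":[0,0,0],"grip":0.2},{"linear":[57,0,2],"twist":[0,0,0],"grip":0.2}]'
python3 -m handwheel '[{"linear":[-50,0,0],"twist":[0,0,0],"grip":0.2},{"linear":[-60,0,0],"twist":[0,0,0],"grip":0.2},{"linear":[-60,0,-50],"twist":[0,0,0],"grip":0.3},{"linear":[-60,0,-300],"twist":[0,0,0],"grip":0.3},{"linear":[-60,0,-300],"twist":[0,0,0],"grip":0.3},{"linear":[-60,0,-300],"twist":[0,0,0],"grip":0.3},{"linear":[-60,0,-300],"twist":[0,0,0],"grip":0.3},{"linear":[-60,0,-300],"twist":[0,0,0],"grip":0.3}]'
python3 plan.py 0.462 -0.096 0.115 0; python3 scraps.py l|grep white
```

```text
t: 20.5
ee_pos: [0.4309, 0.2447, 0.0868]
orientation: [[0.003, -0.998, 0.061], [0.001, 0.061, 0.998], [-1.0, -0.003, 0.002]]
ft_force: [-0.4, 0.1, -0.1]
grip_width: 0.0535
t: 21.3
ee_pos: [0.4115, -0.057, 0.1465]
orientation: [[0.003, -0.998, 0.06], [-0.001, 0.06, 0.998], [-1.0, -0.003, -0.0]]
ft_force: [0.9, -0.9, -0.0]
grip_width: 0.0572
now [ 0.4115 -0.057   0.1465] yaw 86.5 t 21.3 grip 57.2mm F [ 0.9 -0.9 -0. ] q1 -11.3 q6 -97.9
lin [31.7, -52.7, -35.8] twist 86.5 q6 -12 dist 71
top white [246. 301.] 572 [0.455 0.097] ang 158 [0.05  0.064]
side white [269. 275.] 184 [ 0.66  -0.029] ang 88 [0.011 0.117]
side white [371. 261.] 286 [ 0.462 -0.097] ang 62 [0.036 0.055]
side white [251. 263.] 49 [ 0.701 -0.052] ang 89 [0.006 0.056]
side white [376. 293.] 572 [ 0.448 -0.021] ang -142 [0.053 0.063]
side white [370. 339.] 1052 [0.45  0.078] ang 66 [0.067 0.071]
```

View pics/top_l.png

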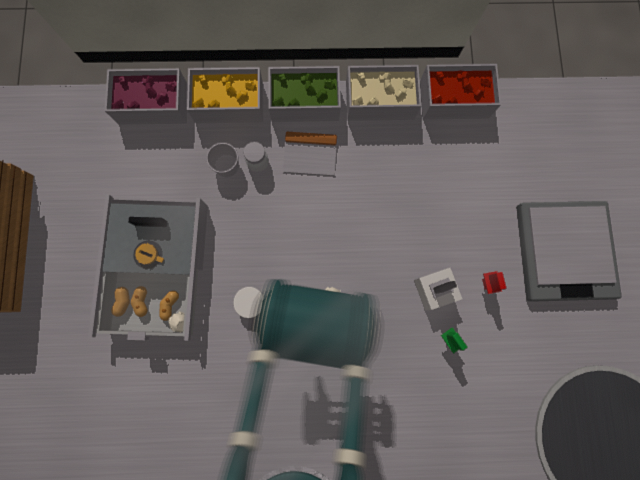

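View pics/side_l.png

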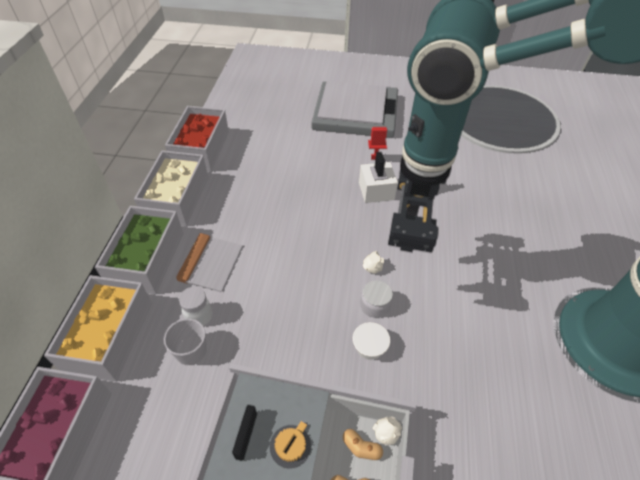

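The first ball is in the bin's right front corner at top-view (177,321). The last ball is at side-view (371,261), world (0.462,-0.097).

```bash
python3 -m handwheel '[{"linear":[25,-53,-37],"twist":[86,0,0],"grip":0.4},{"linear":[25,-53,-37],"twist":[86,0,0],"grip":0.4},{"linear":[25,-53,-37],"twist":[86,0,0],"grip":0.4},{"linear":[25,-53,-37],"twist":[86,0,0],"grip":0.4},{"linear":[25,-53,-37],"twist":[86,0,0],"grip":0.4},{"linear":[25,-53,-37],"twist":[86,0,0],"grip":0.4},{"linear":[25,-53,-37],"twist":[86,0,0],"grip":0.4},{"linear":[25,-53,-37],"twist":[86,0,0],"grip":0.4}]'
python3 -m handwheel '[{"linear":[0,0,0],"twist":[17,0,0],"grip":0.4},{"linear":[0,0,0],"twist":[17,0,0],"grip":0.4},{"linear":[0,0,0],"twist":[17,0,0],"grip":0.4},{"linear":[0,0,0],"twist":[17,0,0],"grip":0.4}]'
python3 plan.py 0.463 -0.096 0.005 0; python3 scraps.py m|grep white
```

```text
t: 22.2
ee_pos: [0.4625, -0.0945, 0.1209]
orientation: [[0.002, -0.3, 0.954], [-0.0, 0.954, 0.3], [-1.0, -0.0, 0.001]]
ft_force: [-0.3, -0.0, 0.2]
grip_width: 0.0615
t: 22.6
ee_pos: [0.4623, -0.0948, 0.1206]
orientation: [[0.001, -0.017, 1.0], [-0.0, 1.0, 0.017], [-1.0, -0.0, 0.001]]
ft_force: [0.0, 0.3, 0.4]
grip_width: 0.0618
now [ 0.4623 -0.0948  0.1206] yaw 1.0 t 22.6 grip 61.8mm F [0.  0.3 0.4] q1 -14.6 q6 -15.6
lin [115.6, -1.2, 0.6] twist 1.0 q6 -12 dist 116
top white [248. 302.] 740 [0.453 0.091] ang 161 [0.065 0.065]
top white [301. 298.] 112 [ 0.458 -0.023] ang 87 [0.017 0.035]
top white [388. 318.] 90 [ 0.41  -0.209] ang 86 [0.015 0.028]
side white [251. 265.] 60 [ 0.701 -0.049] ang 89 [0.008 0.064]
side white [371. 261.] 286 [ 0.462 -0.097] ang 62 [0.036 0.055]
side white [268. 276.] 185 [ 0.66  -0.027] ang 88 [0.012 0.111]
side white [376. 293.] 577 [ 0.448 -0.021] ang -139 [0.053 0.063]
side white [370. 339.] 1053 [0.45  0.078] ang 67 [0.067 0.07 ]
```

View pics/side_m.png

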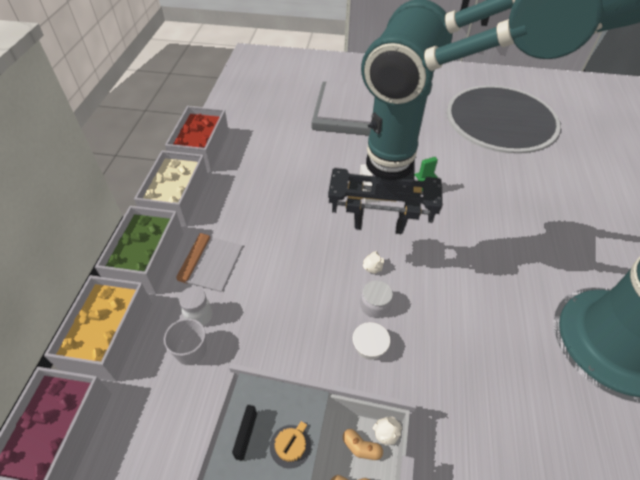

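The jaws straddle the ball at (373,262) along x, clear of the tin. Descending.

```bash
python3 -m handwheel '[{"linear":[40,-2,0],"twist":[0,0,0],"grip":0.4},{"linear":[80,-2,0],"twist":[0,0,0],"grip":0.4},{"linear":[105,-2,0],"twist":[0,0,0],"grip":0.4},{"linear":[116,-2,0],"twist":[0,0,0],"grip":0.4},{"linear":[116,-2,0],"twist":[0,0,0],"grip":0.4},{"linear":[116,-2,0],"twist":[0,0,0],"grip":-0.6},{"linear":[116,-2,0],"twist":[0,0,0],"grip":-0.6},{"linear":[116,-2,0],"twist":[0,0,0],"grip":-0.6}]' 12
python3 -m handwheel '[{"linear":[0,0,0],"twist":[0,0,0],"grip":-0.6},{"linear":[0,0,0],"twist":[0,0,0],"grip":-0.6},{"linear":[-50,0,0],"twist":[0,0,0],"grip":-0.6},{"linear":[-100,0,0],"twist":[0,0,0],"grip":-0.6},{"linear":[-135,0,0],"twist":[0,0,0],"grip":-0.6},{"linear":[-135,0,0],"twist":[0,0,0],"grip":-0.6},{"linear":[-135,0,0],"twist":[0,0,0],"grip":-0.6}]'
python3 plan.py 0.465 0.297 0.14 86.7
```

```text
t: 23.5
ee_pos: [0.4633, -0.0977, 0.0057]
orientation: [[0.003, -0.013, 1.0], [-0.001, 1.0, 0.013], [-1.0, -0.001, 0.003]]
ft_force: [0.7, -0.1, 4.0]
grip_width: 0.0401
t: 24.2
ee_pos: [0.4625, -0.0975, 0.1403]
orientation: [[0.003, -0.013, 1.0], [-0.001, 1.0, 0.013], [-1.0, -0.001, 0.003]]
ft_force: [-0.2, -0.5, -0.4]
grip_width: 0.0399
now [ 0.4625 -0.0975  0.1403] yaw 0.8 t 24.2 grip 39.9mm F [-0.2 -0.5 -0.4] q1 -14.9 q6 -15.7
lin [0.0, 394.4, 7.7] twist -85.9 q6 -54 dist 394
```

```bash
python3 - <<'E'
from h import *
print(onz(load("pics/top_l.npz"),153,302,.03))
E
python3 -m handwheel '[{"linear":[-4,394,8],"twist":[-86,0,0],"grip":-0.6},{"linear":[-4,394,8],"twist":[-86,0,0],"grip":-0.6},{"linear":[-4,394,8],"twist":[-86,0,0],"grip":-0.6},{"linear":[-4,394,8],"twist":[-86,0,0],"grip":-0.6},{"linear":[-4,394,8],"twist":[-86,0,0],"grip":-0.6},{"linear":[-4,394,8],"twist":[-86,0,0],"grip":-0.6},{"linear":[-4,394,8],"twist":[-86,0,0],"grip":-0.6},{"linear":[-4,394,8],"twist":[-86,0,0],"grip":-0.6}]'
python3 plan.py 0.465 0.297 0.14 86.7
```

```text
[0.45730553 0.29080092 0.03      ]
t: 25.0
ee_pos: [0.4626, 0.2983, 0.1405]
orientation: [[-0.004, -0.939, 0.343], [-0.002, 0.343, 0.939], [-1.0, 0.003, -0.003]]
ft_force: [1.2, -0.2, -0.6]
grip_width: 0.0402
now [0.4626 0.2983 0.1405] yaw 69.9 t 25.0 grip 40.2mm F [ 1.2 -0.2 -0.6] q1 30.2 q6 -39.7
lin [0.5, -2.7, -0.4] twist -16.8 q6 -54 dist 3
```

```bash
python3 plan.py 0.458 0.293 0.07 86.7; python3 -m handwheel '[{"linear":[0,2,-7],"twist":[-17,0,0],"grip":-0.6},{"linear":[0,2,-7],"twist":[-17,0,0],"grip":-0.6},{"linear":[40,2,-7],"twist":[-17,0,0],"grip":-0.6},{"linear":[70,2,-7],"twist":[-17,0,0],"grip":-0.6},{"linear":[70,2,-7],"twist":[-17,0,0],"grip":-0.6},{"linear":[70,2,-7],"twist":[-17,0,0],"grip":0.25},{"linear":[70,2,-7],"twist":[-17,0,0],"grip":0.25},{"linear":[70,2,-7],"twist":[-17,0,0],"grip":0.25}]'
python3 -m handwheel '[{"linear":[-50,0,0],"twist":[0,0,0],"grip":0.2},{"linear":[-90,0,0],"twist":[0,0,0],"grip":0.2},{"linear":[-90,0,-50],"twist":[0,0,0],"grip":0},{"linear":[-90,0,-250],"twist":[0,0,0],"grip":-0.2},{"linear":[-90,0,-250],"twist":[0,0,0],"grip":-0.2},{"linear":[-90,0,-250],"twist":[0,0,0],"grip":-0.2},{"linear":[-90,0,-250],"twist":[0,0,0],"grip":-0.2},{"linear":[-90,0,-250],"twist":[0,0,0],"grip":-0.2}]'
python3 scraps.py n |grep crust; python3 - <<'E'
from h import *
crop(load("pics/top_n.npz"),85,185,225,350,4,"pics/c8.png")
E
```

```text
now [0.4626 0.2983 0.1405] yaw 69.9 t 25.0 grip 40.2mm F [ 1.2 -0.2 -0.6] q1 30.2 q6 -39.7
lin [70.5, 2.3, -6.4] twist -16.8 q6 -54 dist 71
t: 25.8
ee_pos: [0.4616, 0.2915, 0.0748]
orientation: [[0.003, -0.998, 0.061], [0.001, 0.061, 0.998], [-1.0, -0.002, 0.002]]
ft_force: [-1.1, 0.1, -0.3]
grip_width: 0.0552
t: 26.6
ee_pos: [0.4454, 0.0363, 0.1648]
orientation: [[0.003, -0.998, 0.068], [-0.002, 0.068, 0.998], [-1.0, -0.003, -0.002]]
ft_force: [-0.7, 0.7, 0.3]
grip_width: 0.0354
```

View pics/c8.png

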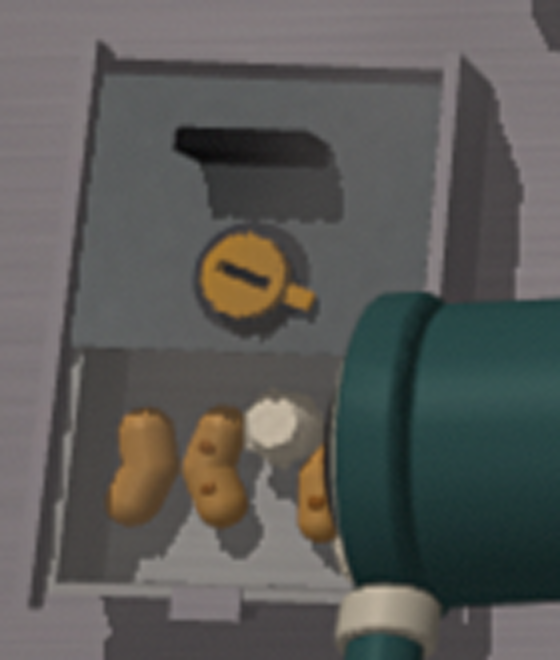

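View pics/side_n.png

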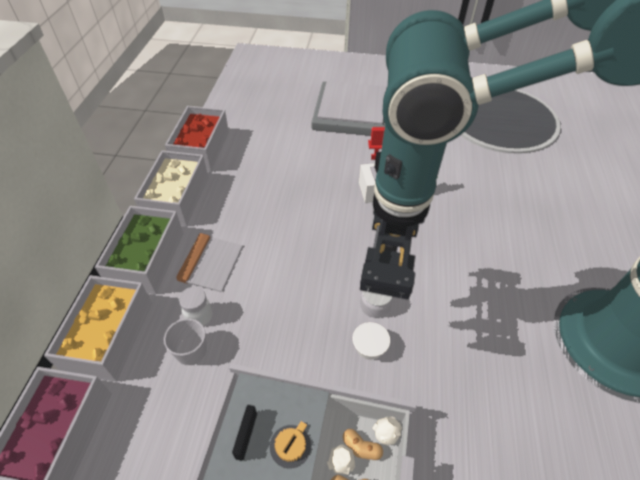

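All five scraps are in the bin and none is left on the counter. In c8 the balls show at (275,425) and behind the arm, and side view confirms both at (386,430) and (342,460). Next I'll grasp the cover handle.

```bash
python3 plan.py 0.620 0.2894 0.15 -3.3; python3 -m handwheel '[{"linear":[0,-157,264],"twist":[90,0,0],"grip":-0.18},{"linear":[0,-157,264],"twist":[90,0,0],"grip":-0.18},{"linear":[0,-157,264],"twist":[90,0,0],"grip":-0.18},{"linear":[0,-157,264],"twist":[90,0,0],"grip":-0.18},{"linear":[0,-157,264],"twist":[90,0,0],"grip":-0.18},{"linear":[0,-157,264],"twist":[90,0,0],"grip":-0.18},{"linear":[0,-157,264],"twist":[90,0,0],"grip":-0.18},{"linear":[0,-157,264],"twist":[90,0,0],"grip":-0.18}]'
python3 plan.py 0.620 0.2894 0.15 -3.3
```

```text
now [0.4459 0.0403 0.1647] yaw 86.3 t 26.7 grip 35.7mm F [-0.6 -0.2 -0.1] q1 2.0 q6 -84.3
lin [15.3, -157.5, 259.9] twist 89.6 q6 28 dist 304
t: 27.5
ee_pos: [0.6183, 0.3008, 0.1631]
orientation: [[0.001, -0.315, 0.949], [0.001, 0.949, 0.315], [-1.0, 0.001, 0.001]]
ft_force: [0.1, -0.2, -0.6]
grip_width: 0.0358
now [0.6183 0.3008 0.1631] yaw 18.4 t 27.5 grip 35.8mm F [ 0.1 -0.2 -0.6] q1 23.8 q6 5.5
lin [13.1, -11.3, -2.0] twist 21.7 q6 28 dist 17
```

```bash
python3 -m handwheel '[{"linear":[13,-11,-2],"twist":[22,0,0],"grip":-0.18},{"linear":[13,-11,-2],"twist":[22,0,0],"grip":-0.18},{"linear":[13,-11,-2],"twist":[22,0,0],"grip":-0.18},{"linear":[13,-11,-2],"twist":[22,0,0],"grip":-0.18},{"linear":[13,-11,-2],"twist":[22,0,0],"grip":-0.18},{"linear":[13,-11,-2],"twist":[22,0,0],"grip":-0.18}]'
python3 plan.py 0.620 0.2894 0.073 -3.3; python3 - <<'E'
from h import *
crop(shot("side","o"),200,330,360,480,4,"pics/c9.png")
E
```

```text
t: 28.1
ee_pos: [0.6193, 0.2854, 0.1505]
orientation: [[0.0, 0.06, 0.998], [0.0, 0.998, -0.06], [-1.0, 0.0, 0.0]]
ft_force: [0.8, -1.6, -0.5]
grip_width: 0.0359
now [0.6193 0.2854 0.1505] yaw -3.4 t 28.1 grip 35.9mm F [ 0.8 -1.6 -0.5] q1 22.6 q6 26.1
lin [77.5, 4.0, 0.4] twist -0.1 q6 28 dist 78
```

View pics/c9.png

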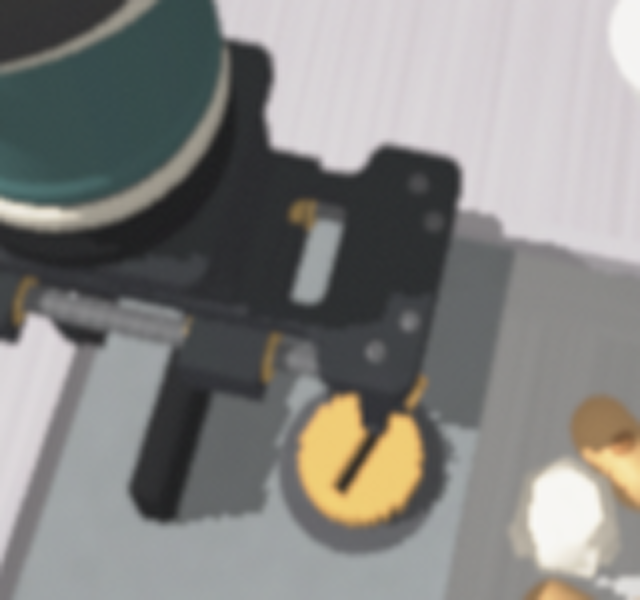

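The finger is above the cover in front of the handle and the cam is not touched. I'll descend in steps and watch the force.

```bash
python3 -m handwheel '[{"linear":[20,4,0],"twist":[0,0,0],"grip":-0.18},{"linear":[40,4,0],"twist":[0,0,0],"grip":-0.18},{"linear":[50,4,0],"twist":[0,0,0],"grip":-0.18},{"linear":[60,4,0],"twist":[0,0,0],"grip":-0.18},{"linear":[70,4,0],"twist":[0,0,0],"grip":-0.18},{"linear":[77,4,0],"twist":[0,0,0],"grip":-0.18},{"linear":[77,4,0],"twist":[0,0,0],"grip":-0.18}]'
python3 plan.py; python3 - <<'E'
from h import *
crop(shot("side","p"),200,330,360,480,4,"pics/c10.png")
E
```

```text
t: 28.85
ee_pos: [0.6191, 0.2879, 0.072]
orientation: [[-0.002, 0.062, 0.998], [-0.001, 0.998, -0.062], [-1.0, -0.001, -0.002]]
ft_force: [-0.3, 0.0, -0.4]
grip_width: 0.0362
now [0.6191 0.2879 0.072 ] yaw -3.6 t 28.9 grip 36.2mm F [-0.3  0.  -0.4] q1 22.8 q6 26.4
```

View pics/c10.png

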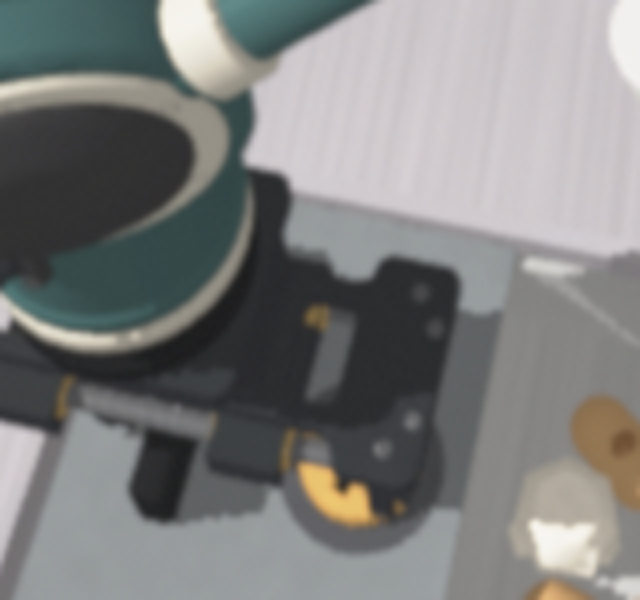

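```bash
python3 -m handwheel '[{"linear":[0,0,0],"twist":[0,0,0],"grip":-0.9},{"linear":[0,0,0],"twist":[0,0,0],"grip":-0.9},{"linear":[0,0,0],"twist":[0,0,0],"grip":-0.9},{"linear":[0,0,0],"twist":[0,0,0],"grip":-0.9},{"linear":[0,0,-10],"twist":[0,0,0],"grip":-0.9},{"linear":[0,0,-20],"twist":[0,0,0],"grip":-0.9},{"linear":[0,0,-20],"twist":[0,0,0],"grip":-0.9}]' 20
python3 -m handwheel '[{"linear":[0,0,-15],"twist":[0,0,0],"grip":-0.9},{"linear":[0,0,-30],"twist":[0,0,0],"grip":-0.9},{"linear":[0,0,-45],"twist":[0,0,0],"grip":-0.9},{"linear":[0,0,-60],"twist":[0,0,0],"grip":-0.9},{"linear":[0,0,-75],"twist":[0,0,0],"grip":-0.9},{"linear":[0,0,-85],"twist":[0,0,0],"grip":-0.9},{"linear":[0,0,-95],"twist":[0,0,0],"grip":-0.9},{"linear":[0,0,-95],"twist":[0,0,0],"grip":-0.9}]'
python3 plan.py
```

```text
t: 29.6
ee_pos: [0.5981, 0.2897, 0.0739]
orientation: [[-0.001, 0.062, 0.998], [0.0, 0.998, -0.062], [-1.0, -0.0, -0.001]]
ft_force: [-2.3, -1.0, 5.1]
grip_width: 0.0136
t: 30.4
ee_pos: [0.5025, 0.2952, 0.0739]
orientation: [[-0.002, 0.062, 0.998], [-0.001, 0.998, -0.062], [-1.0, -0.001, -0.002]]
ft_force: [-1.6, -2.1, 8.4]
grip_width: 0.0139
now [0.5025 0.2952 0.0739] yaw -3.5 t 30.4 grip 13.9mm F [-1.6 -2.1  8.4] q1 28.0 q6 31.5
```

```bash
python3 -m handwheel '[{"linear":[0,0,-3],"twist":[0,0,0],"grip":-0.9},{"linear":[0,0,-6],"twist":[0,0,0],"grip":-0.9},{"linear":[0,0,-9],"twist":[0,0,0],"grip":-0.9},{"linear":[0,0,-9],"twist":[0,0,0],"grip":-0.9}]'; python3 -m handwheel '[{"linear":[0,0,-2],"twist":[0,0,0],"grip":-0.9},{"linear":[0,0,-4],"twist":[0,0,0],"grip":-0.9},{"linear":[0,0,-4],"twist":[0,0,0],"grip":-0.9}]'; python3 -m handwheel '[{"linear":[0,0,-1],"twist":[0,0,0],"grip":-0.9},{"linear":[0,0,-3],"twist":[0,0,0],"grip":-0.9},{"linear":[0,0,-3],"twist":[0,0,0],"grip":-0.9}]'
```

```text
t: 30.8
ee_pos: [0.4948, 0.2957, 0.0739]
orientation: [[-0.0, 0.062, 0.998], [-0.001, 0.998, -0.062], [-1.0, -0.001, -0.0]]
ft_force: [0.6, -3.4, 6.9]
grip_width: 0.0138
t: 31.1
ee_pos: [0.4936, 0.2958, 0.0739]
orientation: [[0.005, 0.061, 0.998], [-0.0, 0.998, -0.061], [-1.0, 0.0, 0.005]]
ft_force: [9.0, -5.3, 1.3]
grip_width: 0.0136
t: 31.4
ee_pos: [0.4936, 0.2958, 0.0739]
orientation: [[0.011, 0.061, 0.998], [0.0, 0.998, -0.061], [-1.0, 0.001, 0.011]]
ft_force: [18.2, -5.8, -5.0]
grip_width: 0.0143
```

The cover is against its stop: x stays at 0.4936 while the force rises to 18 N. I'll relax, open, lift and look.

```bash
python3 -m handwheel '[{"linear":[0,0,4],"twist":[0,0,0],"grip":-0.9},{"linear":[0,0,6],"twist":[0,0,0],"grip":-0.9},{"linear":[0,0,6],"twist":[0,0,0],"grip":-0.9},{"linear":[0,0,6],"twist":[0,0,0],"grip":-0.4},{"linear":[0,0,6],"twist":[0,0,0],"grip":-0.2},{"linear":[0,0,6],"twist":[0,0,0],"grip":-0.18},{"linear":[0,0,6],"twist":[0,0,0],"grip":-0.18}]'
python3 -m handwheel '[{"linear":[-20,0,0],"twist":[0,0,0],"grip":-0.18},{"linear":[-40,0,0],"twist":[0,0,0],"grip":-0.18},{"linear":[-90,0,0],"twist":[0,0,0],"grip":-0.18},{"linear":[-130,-40,0],"twist":[0,0,0],"grip":-0.18},{"linear":[-130,-300,0],"twist":[0,0,0],"grip":-0.18},{"linear":[-130,-300,0],"twist":[0,0,0],"grip":-0.18},{"linear":[-130,-300,0],"twist":[0,0,0],"grip":-0.18},{"linear":[-130,-300,0],"twist":[0,0,0],"grip":-0.18}]'
python3 plan.py 0.468 -0.318 0.17 18
```

```text
t: 32.1
ee_pos: [0.494, 0.2959, 0.0725]
orientation: [[-0.001, 0.062, 0.998], [-0.0, 0.998, -0.062], [-1.0, -0.001, -0.001]]
ft_force: [0.3, 0.1, -0.0]
grip_width: 0.036
t: 32.9
ee_pos: [0.4796, 0.0597, 0.2021]
orientation: [[0.0, 0.062, 0.998], [0.0, 0.998, -0.062], [-1.0, 0.0, 0.0]]
ft_force: [0.8, -1.6, -0.4]
grip_width: 0.036
now [0.4796 0.0597 0.2021] yaw -3.5 t 32.9 grip 36.0mm F [ 0.8 -1.6 -0.4] q1 4.1 q6 7.7
lin [32.0, -377.7, 11.6] twist -21.5 q6 -52 dist 379
```

```bash
python3 -m handwheel '[{"linear":[0,-378,12],"twist":[-21.5,0,0],"grip":-0.18},{"linear":[0,-378,12],"twist":[-21.5,0,0],"grip":-0.18},{"linear":[0,-378,12],"twist":[-21.5,0,0],"grip":-0.18},{"linear":[0,-378,12],"twist":[-21.5,0,0],"grip":-0.18},{"linear":[0,-378,12],"twist":[-21.5,0,0],"grip":-0.18}]'
python3 plan.py; python3 - <<'E'
from h import *
t=shot("top","q");s=shot("side","q")
crop(t,85,185,225,350,4,"pics/c11.png");crop(t,405,255,485,325,8,"pics/c12.png");crop(s,210,350,430,480,3.6,"pics/c13.png");crop(s,345,135,415,215,7,"pics/c14.png")
E
```

```text
t: 33.4
ee_pos: [0.4727, -0.177, 0.202]
orientation: [[0.0, -0.308, 0.951], [0.0, 0.951, 0.308], [-1.0, 0.0, 0.0]]
ft_force: [1.0, -0.7, -0.7]
grip_width: 0.0361
now [ 0.4727 -0.177   0.202 ] yaw 17.9 t 33.4 grip 36.1mm F [ 1.  -0.7 -0.7] q1 -23.4 q6 -41.3
```

View pics/top_q.png

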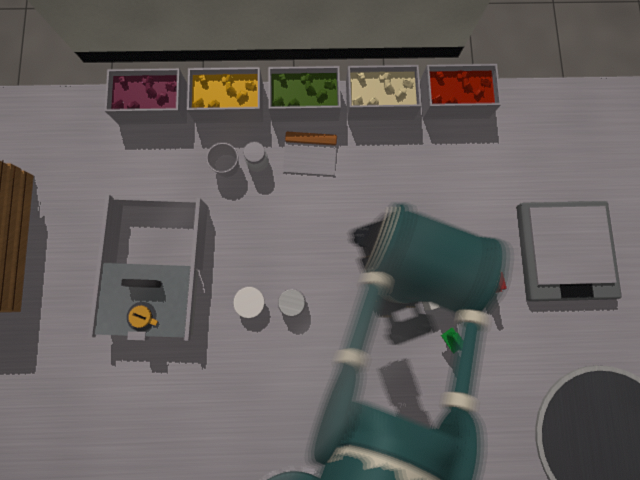

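View pics/side_q.png

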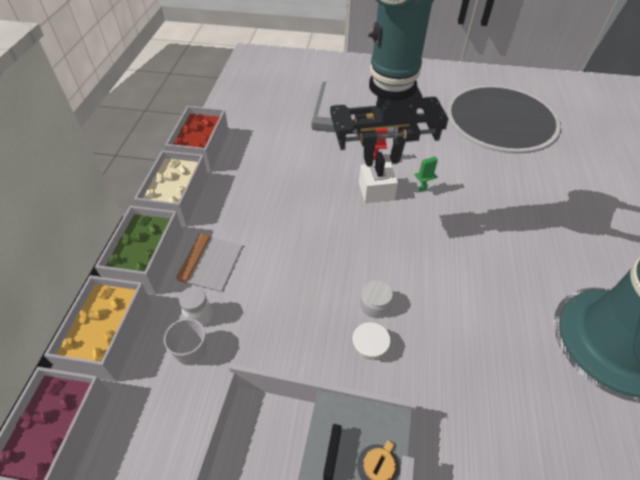

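View pics/c11.png

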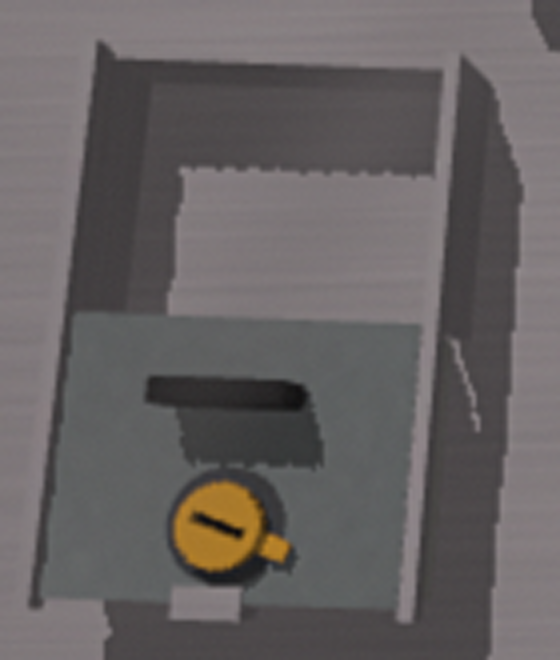

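View pics/c13.png

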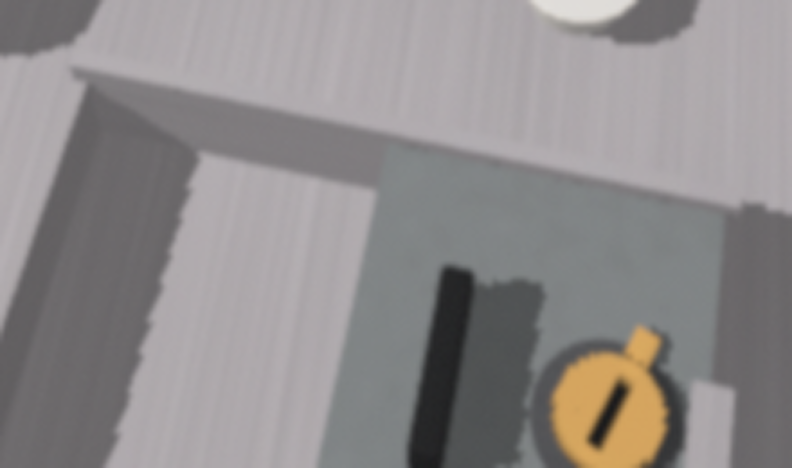

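View pics/c12.png

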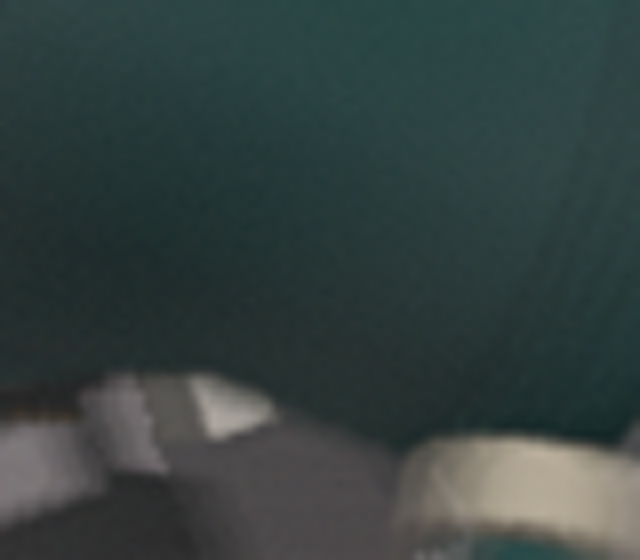

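View pics/c14.png

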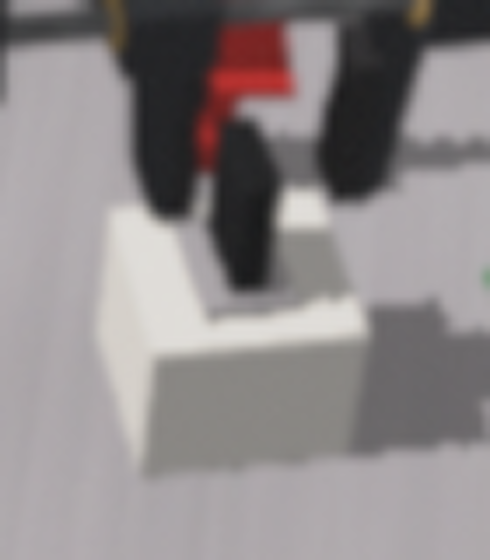

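The cover is shut, with the cam just behind the keeper at top-view (139,316), and no scraps remain on the counter. Next I'll measure the key handle from the initial pair.

```bash
python3 - <<'E'
from h import *
t=load("pics/top0.npz");s=load("pics/side0.npz")
def dark(c,b,th):
    g=c["pixels"].max(2).astype(int);m=np.zeros(g.shape,np.uint8);m[b[1]:b[3],b[0]:b[2]]=g[b[1]:b[3],b[0]:b[2]]<th
    n,l,st,ce=cv2.connectedComponentsWithStats(m);i=1+np.argmax(st[1:,4]);return ce[i],st[i],cv2.minAreaRect(np.argwhere(l==i)[:,::-1].astype(np.float32))
a=dark(t,(425,270,465,305),70);b=dark(s,(370,148,395,180),60)
print(a,b)
P,e=tri(t,a[0],s,b[0]);print("tri",P,e)
for z in(.082,.095,.105):print(z,onz(t,*a[0],z)[:2],onz(s,*b[0],z)[:2])
# top ridge ends: corners of top face
f=lambda u,v,k,x0,y0:((u+.5)/k-.5+x0,(v+.5)/k-.5+y0)
# cam
for nm,bx in(("top",(115,295,170,335)),("side",(350,435,400,480))):
    c=load(f"pics/{nm}_q.npz");hsv=cv2.cvtColor(c["pixels"],cv2.COLOR_RGB2HSV);m=((hsv[...,0]>6)&(hsv[...,0]<25)&(hsv[...,1]>110)&(hsv[...,2]>90)).astype(np.uint8)
    z=np.zeros_like(m);z[bx[1]:bx[3],bx[0]:bx[2]]=m[bx[1]:bx[3],bx[0]:bx[2]]
    z=cv2.morphologyEx(z,cv2.MORPH_CLOSE,np.ones((5,5)));o=cv2.morphologyEx(z,cv2.MORPH_OPEN,cv2.getStructuringElement(cv2.MORPH_ELLIPSE,(15,15)))
    cn=max(cv2.findContours(o,0,1)[0],key=cv2.contourArea);e=cv2.fitEllipse(cn);print(nm,e,onz(c,*e[0],.0775))
    g=c["pixels"].max(2).astype(int)
    (cx,cy)=e[0];yy,xx=np.mgrid[0:480,0:640];k=(np.hypot(xx-cx,yy-cy)<7)&(g<110);pts=np.argwhere(k)[:,::-1]
    W=np.array([onz(c,u,v,.0775)[:2] for u,v in pts]);mu=W.mean(0);w,E=np.linalg.eigh(np.cov((W-mu).T));print(" slot",len(pts),mu,"ang",np.degrees(np.arctan2(E[1,1],E[0,1])))
E
```

```text
(array([444.16770186, 287.11801242]), array([434, 281,  22,  13, 161], dtype=int32), ((444.3582763671875, 287.1314697265625), (7.682151794433594, 22.113109588623047), 68.96248626708984)) (array([379.4591195 , 163.88050314]), array([376, 153,   9,  23, 159], dtype=int32), ((380.0, 164.0), (22.0, 8.0), 90.0))
tri [ 0.46905006 -0.31575112  0.08528553] 0.0018250114489858369
0.082 [ 0.47013023 -0.31684027] [ 0.4680391  -0.31942923]
0.095 [ 0.4694534  -0.31296536] [ 0.46846677 -0.30418754]
0.105 [ 0.46893276 -0.30998465] [ 0.46879575 -0.29246316]
top ((139.1531219482422, 316.0155029296875), (20.351667404174805, 22.596235275268555), 59.84785079956055) [0.4284938  0.30053372 0.0775    ]
 slot 36 [0.42893141 0.30135934] ang 68.20692757551518
side ((378.9833679199219, 464.47607421875), (31.021528244018555, 33.262203216552734), 168.85400390625) [0.42640644 0.30106776 0.0775    ]
 slot 56 [0.42660651 0.30089965] ang 66.51921203123966
```

```bash
python3 plan.py 0.469 -0.317 0.15 18; python3 -m handwheel '[{"linear":[30,-134,-45],"twist":[0,0,0],"grip":-0.18},{"linear":[30,-134,-45],"twist":[0,0,0],"grip":-0.18},{"linear":[50,-134,-45],"twist":[0,0,0],"grip":-0.18},{"linear":[50,-134,-45],"twist":[0,0,0],"grip":-0.18},{"linear":[50,-134,-45],"twist":[0,0,0],"grip":-0.18},{"linear":[50,-134,-45],"twist":[0,0,0],"grip":-0.18}]'
python3 plan.py 0.469 -0.317 0.065 18;python3 - <<'E'
from h import *
t=shot("top","r");s=shot("side","r")
crop(s,320,80,450,215,4.4,"pics/c15.png")
E
```

```text
now [ 0.4728 -0.1805  0.2021] yaw 17.6 t 33.5 grip 36.2mm F [-0.3  1.4 -0.9] q1 -23.6 q6 -41.2
lin [52.4, -128.9, -44.8] twist -0.4 q6 -52 dist 146
t: 34.1
ee_pos: [0.472, -0.3153, 0.1522]
orientation: [[-0.0, -0.308, 0.951], [0.001, 0.951, 0.308], [-1.0, 0.001, 0.0]]
ft_force: [-0.5, 1.2, -0.1]
grip_width: 0.0363
now [ 0.472  -0.3153  0.1522] yaw 18.0 t 34.1 grip 36.3mm F [-0.5  1.2 -0.1] q1 -36.3 q6 -54.3
lin [87.2, -0.7, -3.4] twist -0.0 q6 -52 dist 87
```

View pics/c15.png

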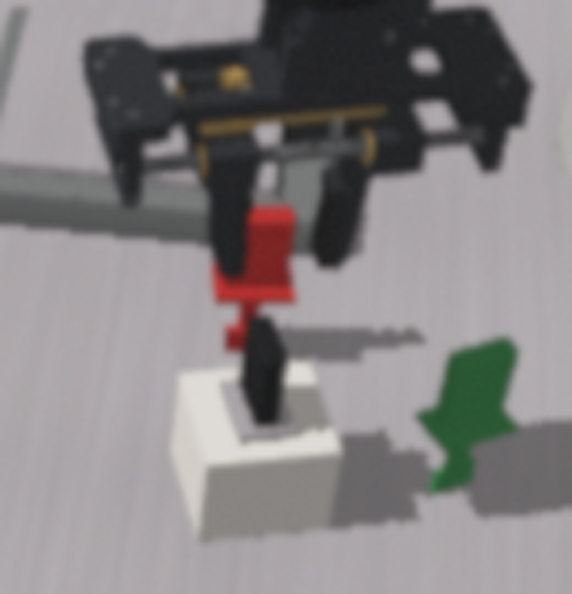

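The fingers straddle the black key handle at crop (263,370). Descending.

```bash
python3 -m handwheel '[{"linear":[20,-1,-3],"twist":[0,0,0],"grip":-0.18},{"linear":[45,-1,-3],"twist":[0,0,0],"grip":-0.18},{"linear":[60,-1,-3],"twist":[0,0,0],"grip":-0.18},{"linear":[75,-1,-3],"twist":[0,0,0],"grip":-0.18},{"linear":[85,-1,-3],"twist":[0,0,0],"grip":-0.18},{"linear":[87,-1,-3],"twist":[0,0,0],"grip":-0.18},{"linear":[87,-1,-3],"twist":[0,0,0],"grip":-0.18}]'
python3 plan.py 0.469 -0.317 0.064 18;python3 - <<'E'
from h import *
t=shot("top","s");s=shot("side","s")
crop(s,320,100,450,235,4.4,"pics/c16.png")
E
```

```text
t: 34.9
ee_pos: [0.4693, -0.3185, 0.065]
orientation: [[-0.0, -0.308, 0.951], [0.0, 0.951, 0.308], [-1.0, 0.0, -0.0]]
ft_force: [0.4, -0.6, -0.4]
grip_width: 0.0361
now [ 0.4693 -0.3185  0.065 ] yaw 17.9 t 34.9 grip 36.1mm F [ 0.4 -0.6 -0.4] q1 -36.7 q6 -54.6
lin [1.0, 1.5, 0.1] twist -0.1 q6 -52 dist 2
```

View pics/c16.png

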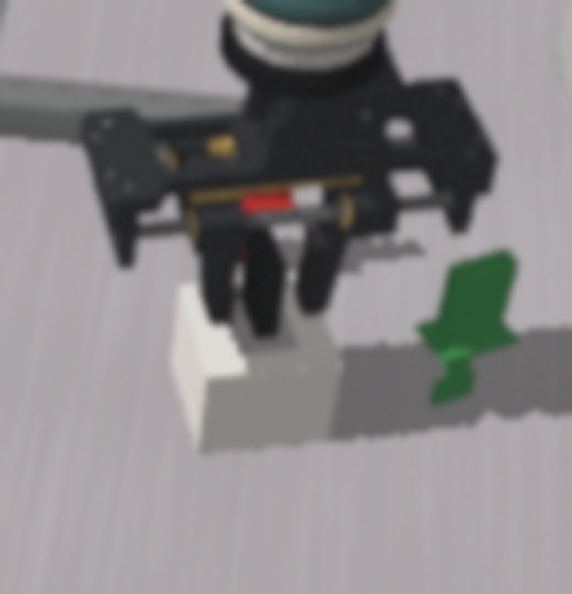

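The handle is between the fingers. Closing, and recording the pose for putting the key back.

```bash
python3 -m handwheel '[{"linear":[0,1.5,0],"twist":[0,0,0],"grip":-0.18},{"linear":[0,1.5,0],"twist":[0,0,0],"grip":-0.9},{"linear":[0,1.5,0],"twist":[0,0,0],"grip":-0.9},{"linear":[0,1.5,0],"twist":[0,0,0],"grip":-0.9},{"linear":[0,1.5,0],"twist":[0,0,0],"grip":-0.9},{"linear":[0,1.5,0],"twist":[0,0,0],"grip":-0.9},{"linear":[0,1.5,0],"twist":[0,0,0],"grip":-0.9}]' 45
python3 plan.py
python3 -m handwheel '[{"linear":[-20,0,0],"twist":[0,0,0],"grip":-0.9},{"linear":[-40,0,0],"twist":[0,0,0],"grip":-0.9},{"linear":[-70,0,0],"twist":[0,0,0],"grip":-0.9},{"linear":[-110,0,0],"twist":[0,0,0],"grip":-0.9},{"linear":[-150,0,0],"twist":[0,0,0],"grip":-0.9},{"linear":[-150,0,0],"twist":[0,0,0],"grip":-0.9},{"linear":[-150,0,0],"twist":[0,0,0],"grip":-0.9}]' 
python3 plan.py 0.4275 0.3008 0.22 155; python3 -c "
from h import *
shot('top','t');shot('side','t')"
```

```text
t: 35.7
ee_pos: [0.4691, -0.3172, 0.0654]
orientation: [[0.001, -0.308, 0.951], [-0.0, 0.951, 0.308], [-1.0, -0.0, 0.001]]
ft_force: [0.3, -0.1, 2.1]
grip_width: 0.0137
now [ 0.4691 -0.3172  0.0654] yaw 17.9 t 35.7 grip 13.7mm F [ 0.3 -0.1  2.1] q1 -36.6 q6 -54.5
t: 36.4
ee_pos: [0.469, -0.3174, 0.2157]
orientation: [[0.001, -0.308, 0.951], [-0.001, 0.951, 0.308], [-1.0, -0.001, 0.001]]
ft_force: [-0.7, 0.2, -1.0]
grip_width: 0.0135
now [ 0.469  -0.3174  0.2157] yaw 17.9 t 36.4 grip 13.5mm F [-0.7  0.2 -1. ] q1 -36.6 q6 -54.5
lin [-5.0, 600.9, 150.8] twist -137.1 q6 -120 dist 620
```

View pics/side_t.png

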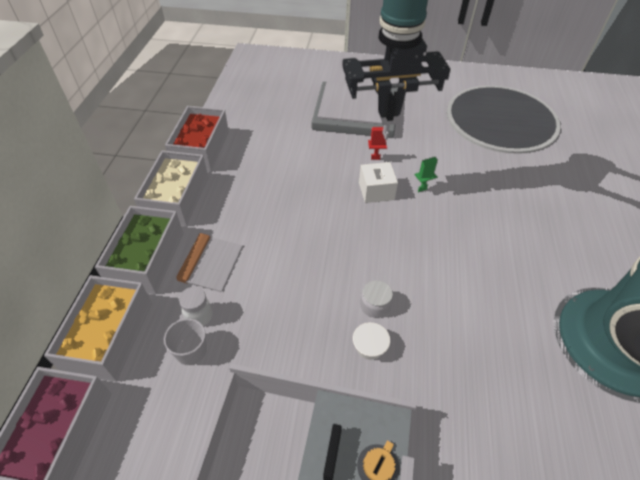

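The key is held upright and its stand is empty at (378,180). Carrying it to above the cam.

```bash
python3 -m handwheel '[{"linear":[-5,600,150],"twist":[-139,0,0],"grip":-0.9},{"linear":[-5,600,150],"twist":[-139,0,0],"grip":-0.9},{"linear":[-5,600,150],"twist":[-139,0,0],"grip":-0.9},{"linear":[-5,600,150],"twist":[-139,0,0],"grip":-0.9},{"linear":[-5,600,150],"twist":[-139,0,0],"grip":-0.9},{"linear":[-5,600,150],"twist":[-139,0,0],"grip":-0.9},{"linear":[-5,600,150],"twist":[-139,0,0],"grip":-0.9},{"linear":[-5,600,150],"twist":[-139,0,0],"grip":-0.9}]' 
python3 plan.py 0.4275 0.3008 0.21 157
```

```text
t: 37.3
ee_pos: [0.4395, 0.0836, 0.2159]
orientation: [[-0.004, -0.999, 0.052], [-0.001, 0.052, 0.999], [-1.0, 0.004, -0.001]]
ft_force: [0.9, -0.9, -1.7]
grip_width: 0.0135
now [0.4395 0.0836 0.2159] yaw 87.0 t 37.3 grip 13.5mm F [ 0.9 -0.9 -1.7] q1 7.6 q6 -79.4
lin [5.8, 23.2, 216.3] twist -70.0 q6 -122 dist 218
```

```bash
python3 -m handwheel '[{"linear":[5,23,216],"twist":[-70,0,0],"grip":-0.9},{"linear":[5,23,216],"twist":[-70,0,0],"grip":-0.9},{"linear":[5,23,216],"twist":[-70,0,0],"grip":-0.9},{"linear":[5,23,216],"twist":[-70,0,0],"grip":-0.9},{"linear":[5,23,216],"twist":[-70,0,0],"grip":-0.9},{"linear":[5,23,216],"twist":[-70,0,0],"grip":-0.9},{"linear":[5,23,216],"twist":[-70,0,0],"grip":-0.9},{"linear":[5,23,216],"twist":[-70,0,0],"grip":-0.9}]' 
python3 -m handwheel '[{"linear":[0,0,0],"twist":[-2,0,0],"grip":-0.9},{"linear":[0,0,0],"twist":[-2,0,0],"grip":-0.9},{"linear":[0,0,0],"twist":[-2,0,0],"grip":-0.9}]' 
python3 plan.py 0.4275 0.3008 0.142 157;  python3 - <<'E'
from h import *
t=shot("top","u");s=shot("side","u")
crop(s,300,330,460,480,4,"pics/c17.png");crop(t,60,250,220,370,4.5,"pics/c18.png")
E
```

```text
t: 38.1
ee_pos: [0.4295, 0.2984, 0.2101]
orientation: [[-0.005, -0.409, -0.912], [-0.003, -0.912, 0.409], [-1.0, 0.005, 0.003]]
ft_force: [0.1, -1.1, -0.4]
grip_width: 0.0139
t: 38.4
ee_pos: [0.4302, 0.2983, 0.2114]
orientation: [[-0.003, -0.385, -0.923], [-0.002, -0.923, 0.385], [-1.0, 0.003, 0.002]]
ft_force: [0.7, 0.6, -0.7]
grip_width: 0.0138
now [0.4302 0.2983 0.2114] yaw 157.4 t 38.4 grip 13.8mm F [ 0.7  0.6 -0.7] q1 32.0 q6 -125.4
lin [69.4, -1.4, 3.3] twist 0.4 q6 -122 dist 69
```

View pics/c17.png

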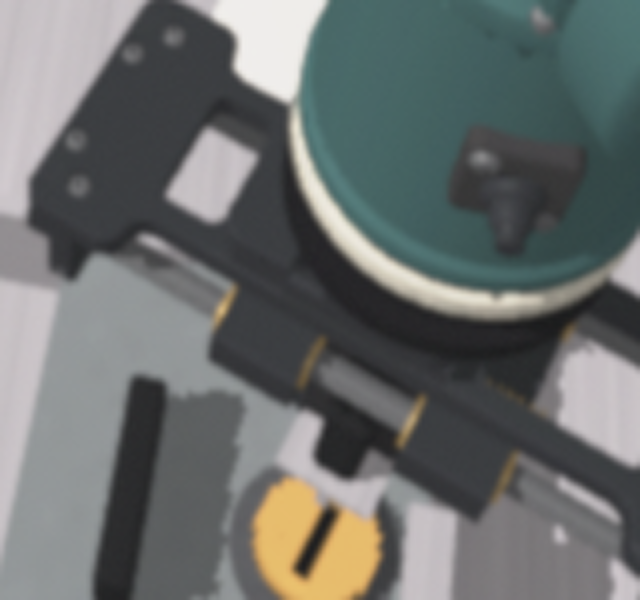

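View pics/c18.png

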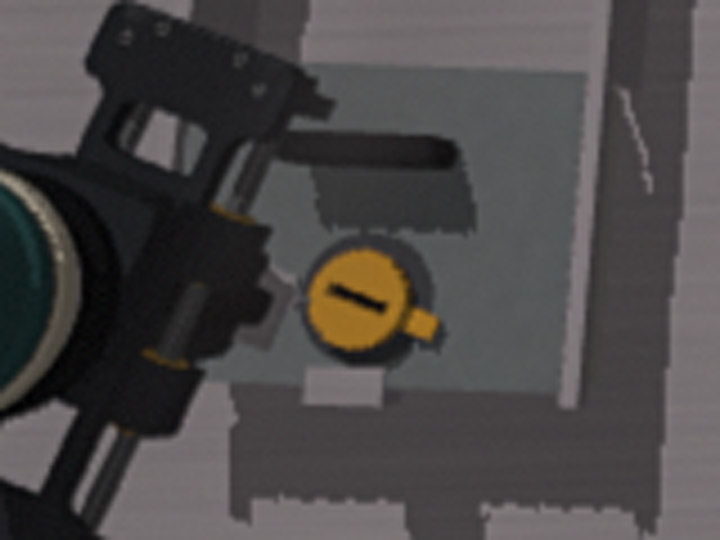

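The key is above the cam, with its collar at c17 (330,480) and the slot at c18 (357,300). I'll lower it to just above the cam and look again.

```bash
python3 -m handwheel '[{"linear":[30,-1,3],"twist":[0,0,0],"grip":-0.9},{"linear":[55,-1,3],"twist":[0,0,0],"grip":-0.9},{"linear":[66,-1,3],"twist":[0,0,0],"grip":-0.9},{"linear":[66,-1,3],"twist":[0,0,0],"grip":-0.9},{"linear":[66,-1,3],"twist":[0,0,0],"grip":-0.9},{"linear":[66,-1,3],"twist":[0,0,0],"grip":-0.9}]' 
python3 plan.py 0.4275 0.3008 0.135 157;  python3 - <<'E'
from h import *
t=shot("top","v");s=shot("side","v")
crop(s,330,400,440,480,7,"pics/c19.png");crop(t,90,280,190,350,7.5,"pics/c20.png")
E
```

```text
t: 39.1
ee_pos: [0.4298, 0.3016, 0.1488]
orientation: [[0.002, -0.384, -0.923], [0.001, -0.923, 0.384], [-1.0, -0.002, -0.001]]
ft_force: [0.4, 0.8, -1.2]
grip_width: 0.0135
now [0.4298 0.3016 0.1488] yaw 157.4 t 39.1 grip 13.5mm F [ 0.4  0.8 -1.2] q1 32.3 q6 -125.1
lin [13.8, 1.7, 1.8] twist 0.4 q6 -122 dist 14
```

View pics/c19.png

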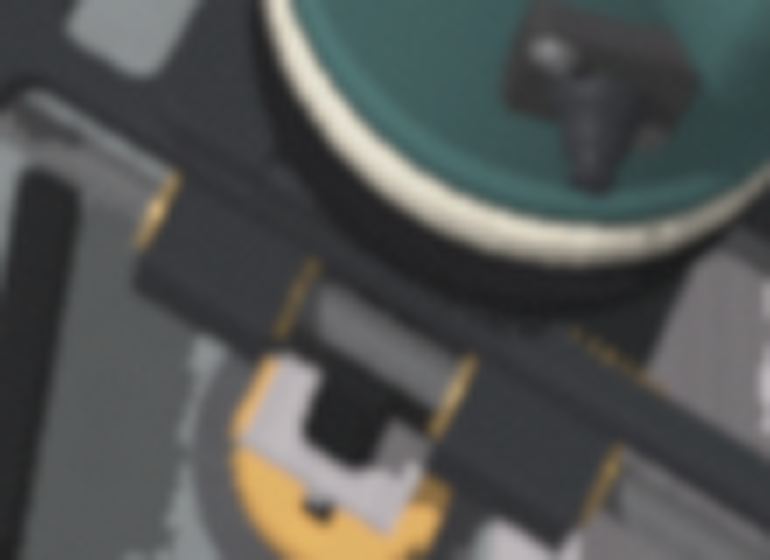

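View pics/c20.png

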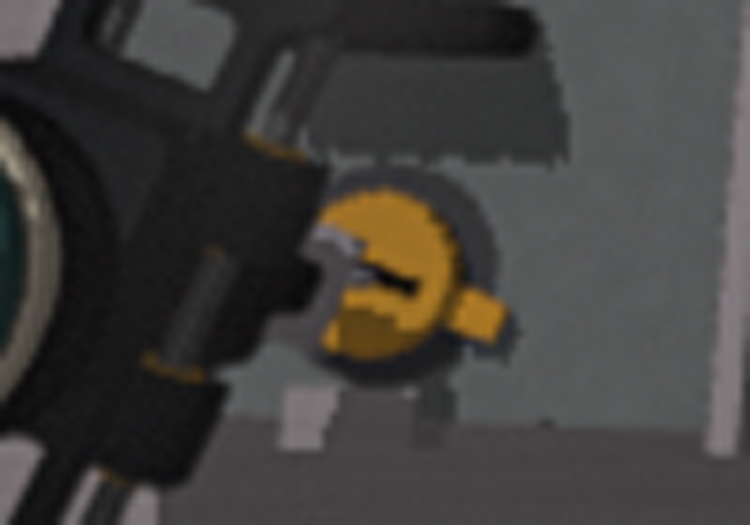

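```bash
python3 - <<'E'
from h import *
s=load("pics/side_v.npz");t=load("pics/top_v.npz")
f=lambda u,v,k,x0,y0:((u+.5)/k-.5+x0,(v+.5)/k-.5+y0)
ax=np.array([.4298,.3016]);a=np.radians(157.4);kx=np.array([np.cos(a),np.sin(a)]);ky=np.array([-np.sin(a),np.cos(a)])
for z in(.1424,.1384):
    print(z,[np.round(onz(s,*f(u,v,7,330,400),z)[:2],4).tolist() for u,v in((243,438),(388,537))])
for sy in(1,-1):print([np.round(ax+sy*.022*ky+q*.015*kx,4).tolist() for q in(1,-1)])
# project into crops
F=lambda p,k,x0,y0:np.round((p-[x0,y0]+.5)*k-.5,0)
print("side")
for sy in(1,-1):
  for sx in(1,-1):
    X=ax+sy*.022*ky+sx*.015*kx
    print(sy,sx,[F(proj(s,[*X,z]),7,330,400).tolist() for z in(.1424,.1384)],[F(proj(t,[*X,z]),7.5,90,280).tolist() for z in(.1424,.1384)])
for sy in(1,-1):
    X=ax+sy*.012*ky; print("tip",sy,F(proj(s,[*X,.0934]),7,330,400),F(proj(t,[*X,.0934]),7.5,90,280), "on slot",F(proj(t,[*(np.array([.4275,.3008])+sy*.0145*ky),.0775]),7.5,90,280))
E
```

```text
0.1424 [[0.4509, 0.318], [0.4242, 0.3302]]
0.1384 [[0.4506, 0.3169], [0.4238, 0.3292]]
[[0.4075, 0.2871], [0.4352, 0.2755]]
[[0.4244, 0.3277], [0.4521, 0.3161]]
side
1 1 [[493.0, 299.0], [490.0, 305.0]] [[322.0, 359.0], [328.0, 359.0]]
1 -1 [[347.0, 211.0], [344.0, 218.0]] [[374.0, 244.0], [380.0, 244.0]]
-1 1 [[388.0, 521.0], [385.0, 527.0]] [[160.0, 294.0], [167.0, 294.0]]
-1 -1 [[237.0, 426.0], [235.0, 432.0]] [[213.0, 180.0], [220.0, 180.0]]
tip 1 [365. 377.] [386. 285.] on slot [420. 297.]
tip -1 [309. 490.] [303. 252.] on slot [321. 257.]
```

```bash
python3 -m handwheel '[{"linear":[5,2,1.4],"twist":[0,0,0],"grip":-0.9},{"linear":[11,2,1.4],"twist":[0,0,0],"grip":-0.9},{"linear":[11,2,1.4],"twist":[0,0,0],"grip":-0.9},{"linear":[14,2,1.4],"twist":[0,0,0],"grip":-0.9},{"linear":[16,2,1.4],"twist":[0,0,0],"grip":-0.9},{"linear":[18,2,1.4],"twist":[0,0,0],"grip":-0.9},{"linear":[18,2,1.4],"twist":[0,0,0],"grip":-0.9}]'; python3 plan.py
```

```text
t: 39.9
ee_pos: [0.4267, 0.2996, 0.1289]
orientation: [[-0.0, -0.384, -0.923], [-0.0, -0.923, 0.384], [-1.0, 0.0, 0.0]]
ft_force: [-0.2, 0.4, -1.6]
grip_width: 0.0134
now [0.4267 0.2996 0.1289] yaw 157.4 t 39.9 grip 13.4mm F [-0.2  0.4 -1.6] q1 32.3 q6 -125.1
```

The tip is 4 mm below the cam's top with no force, so it has entered the slot. I'll go a little deeper.

```bash
python3 -m handwheel '[{"linear":[2,0,0],"twist":[0,0,0],"grip":-0.9},{"linear":[4,0,0],"twist":[0,0,0],"grip":-0.9},{"linear":[4,0,0],"twist":[0,0,0],"grip":-0.9}]'; python3 plan.py;  python3 - <<'E'
from h import *
t=shot("top","w");s=shot("side","w")
crop(s,330,400,440,480,7,"pics/c21.png");crop(t,90,280,190,350,7.5,"pics/c22.png")
E
```

```text
t: 40.2
ee_pos: [0.4266, 0.2996, 0.125]
orientation: [[-0.0, -0.384, -0.923], [-0.0, -0.923, 0.384], [-1.0, 0.0, 0.0]]
ft_force: [-0.5, -0.1, -0.9]
grip_width: 0.0135
now [0.4266 0.2996 0.125 ] yaw 157.4 t 40.2 grip 13.5mm F [-0.5 -0.1 -0.9] q1 32.3 q6 -125.1
```

View pics/c21.png

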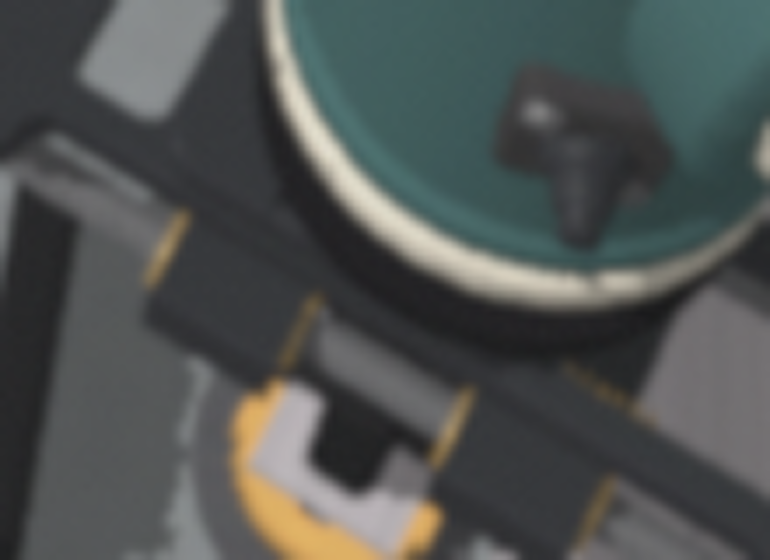

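View pics/c22.png

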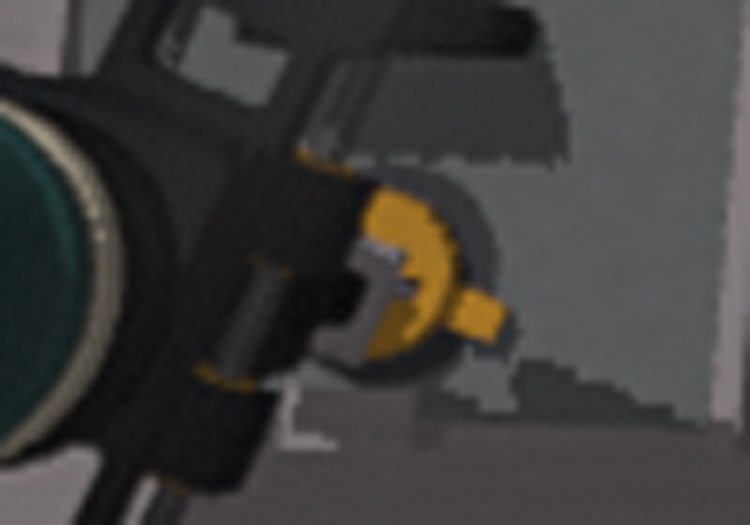

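The blade is in the slot, with the shank against the cam at c22 (405,288). I'll turn it clockwise in small steps and watch the moment.

```bash
python3 -m handwheel '[{"linear":[0,0,0],"twist":[4,0,0],"grip":-0.9},{"linear":[0,0,0],"twist":[8,0,0],"grip":-0.9},{"linear":[0,0,0],"twist":[12,0,0],"grip":-0.9},{"linear":[0,0,0],"twist":[16,0,0],"grip":-0.9},{"linear":[0,0,0],"twist":[20,0,0],"grip":-0.9},{"linear":[0,0,0],"twist":[25,0,0],"grip":-0.9},{"linear":[0,0,0],"twist":[25,0,0],"grip":-0.9}]' 60; python3 -c "
from h import *
s=sensors.sense();print(np.round(s['moment'],3))"; python3 plan.py
```

```text
t: 41.0
ee_pos: [0.4269, 0.2996, 0.1253]
orientation: [[0.0, -0.738, -0.675], [-0.0, -0.675, 0.738], [-1.0, -0.0, -0.001]]
ft_force: [0.9, -0.0, -2.5]
grip_width: 0.0136
[-0.033 -0.265  0.078]
now [0.4269 0.2996 0.1253] yaw 132.4 t 41.0 grip 13.6mm F [ 0.9 -0.  -2.5] q1 32.3 q6 -100.1
```

```bash
python3 -m handwheel '[{"linear":[0,0,0],"twist":[5,0,0],"grip":-0.9},{"linear":[0,0,0],"twist":[10,0,0],"grip":-0.9},{"linear":[0,0,0],"twist":[15,0,0],"grip":-0.9},{"linear":[0,0,0],"twist":[20,0,0],"grip":-0.9},{"linear":[0,0,0],"twist":[25,0,0],"grip":-0.9},{"linear":[0,0,0],"twist":[30,0,0],"grip":-0.9},{"linear":[0,0,0],"twist":[35,0,0],"grip":-0.9},{"linear":[0,0,0],"twist":[35,0,0],"grip":-0.9}]' 60; python3 -c "
from h import *
s=sensors.sense();print(np.round(s['moment'],3))
t=shot('top','x');s=shot('side','x')
crop(s,330,400,440,480,7,'pics/c23.png');crop(t,90,280,190,350,7.5,'pics/c24.png')"; python3 plan.py
```

```text
t: 41.8
ee_pos: [0.4267, 0.3001, 0.1254]
orientation: [[0.0, -0.991, -0.131], [0.001, -0.131, 0.991], [-1.0, -0.0, 0.001]]
ft_force: [0.2, 1.2, -1.3]
grip_width: 0.0134
[ 0.421 -0.153  0.069]
now [0.4267 0.3001 0.1253] yaw 97.6 t 41.9 grip 13.4mm F [ 0.8  2.2 -2.4] q1 32.4 q6 -65.3
```

View pics/c24.png

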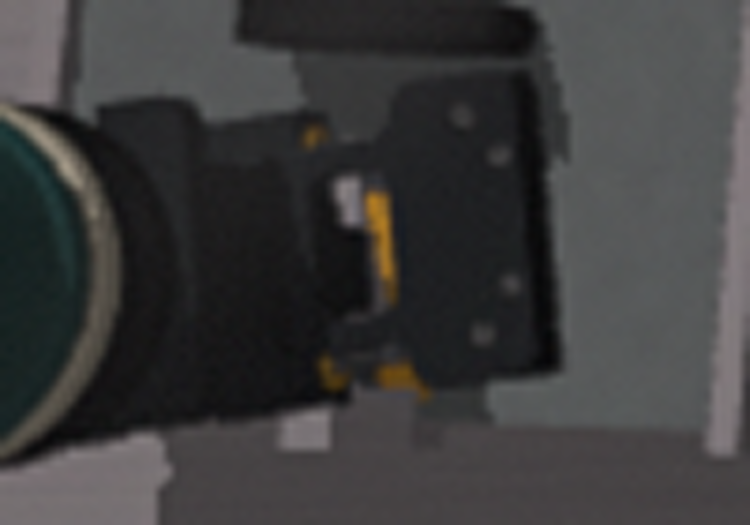

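View pics/c23.png

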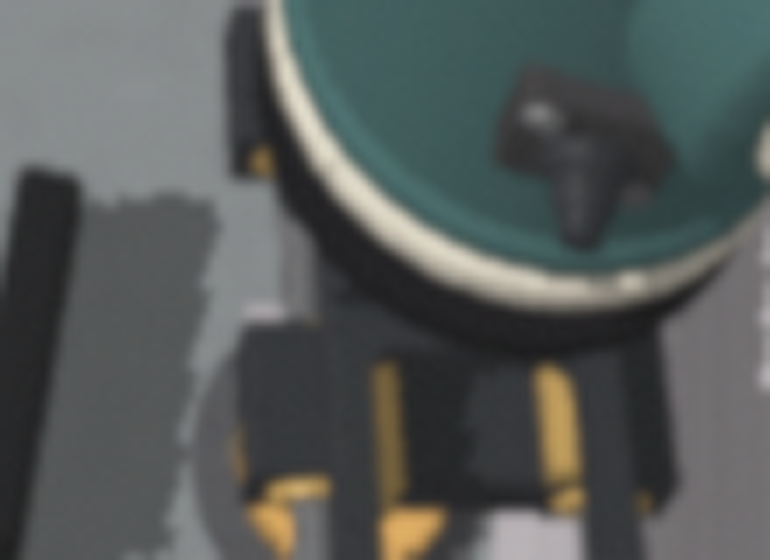

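The tongue has swung round to c24 (405,378). I'll continue to the hard stop and watch the moment.

```bash
m(){ python3 -c "
from h import *
s=sensors.sense();R=np.array(s['orientation']);print('moment',np.round(s['moment'],3),'F',np.round(s['ft_force'],1),'yaw %.1f'%np.degrees(np.arctan2(R[1,2],R[0,2])),'tau6',round(s['tau'][5],3))"; }
python3 -m handwheel '[{"linear":[0,0,0],"twist":[4,0,0],"grip":-0.9},{"linear":[0,0,0],"twist":[8,0,0],"grip":-0.9},{"linear":[0,0,0],"twist":[11,0,0],"grip":-0.9},{"linear":[0,0,0],"twist":[11,0,0],"grip":-0.9}]' >/dev/null; m
python3 -m handwheel '[{"linear":[0,0,0],"twist":[2,0,0],"grip":-0.9},{"linear":[0,0,0],"twist":[4,0,0],"grip":-0.9},{"linear":[0,0,0],"twist":[4,0,0],"grip":-0.9}]' >/dev/null; m
python3 -m handwheel '[{"linear":[0,0,0],"twist":[1,0,0],"grip":-0.9},{"linear":[0,0,0],"twist":[2,0,0],"grip":-0.9},{"linear":[0,0,0],"twist":[2,0,0],"grip":-0.9}]' >/dev/null; m
```

```text
moment [ 0.699 -0.138  0.089] F [-0.2  2.3 -2.7] yaw 86.5 tau6 0.459
moment [ 0.86  -0.203  0.089] F [-0.4  3.8 -3.3] yaw 82.6 tau6 0.342
moment [ 1.202 -0.153  0.129] F [ 0.1  5.4 -2.6] yaw 80.4 tau6 0.23
```

```bash
m(){ python3 -c "
from h import *
s=sensors.sense();R=np.array(s['orientation']);print('moment',np.round(s['moment'],3),'F',np.round(s['ft_force'],1),'yaw %.1f'%np.degrees(np.arctan2(R[1,2],R[0,2])),np.round(s['ee_pos'],4),'tau6',round(s['tau'][5],3))"; }
python3 -m handwheel '[{"linear":[0,0,0],"twist":[1,0,0],"grip":-0.9},{"linear":[0,0,0],"twist":[2,0,0],"grip":-0.9},{"linear":[0,0,0],"twist":[2,0,0],"grip":-0.9}]' >/dev/null; m
python3 -m handwheel '[{"linear":[0,0,0],"twist":[1,0,0],"grip":-0.9},{"linear":[0,0,0],"twist":[2,0,0],"grip":-0.9},{"linear":[0,0,0],"twist":[2,0,0],"grip":-0.9}]' >/dev/null; m
python3 -c "
from h import *
t=shot('top','y');s=shot('side','y')
crop(s,330,400,440,480,7,'pics/c25.png');crop(t,90,280,190,350,7.5,'pics/c26.png')"
```

```text
moment [ 1.212 -0.137  0.18 ] F [ 0.   5.7 -3.8] yaw 78.4 [0.4269 0.3002 0.1254] tau6 0.254
moment [ 1.305 -0.155  0.322] F [-0.6  5.8 -4.4] yaw 76.5 [0.4269 0.3003 0.1254] tau6 0.451
```

View pics/c25.png

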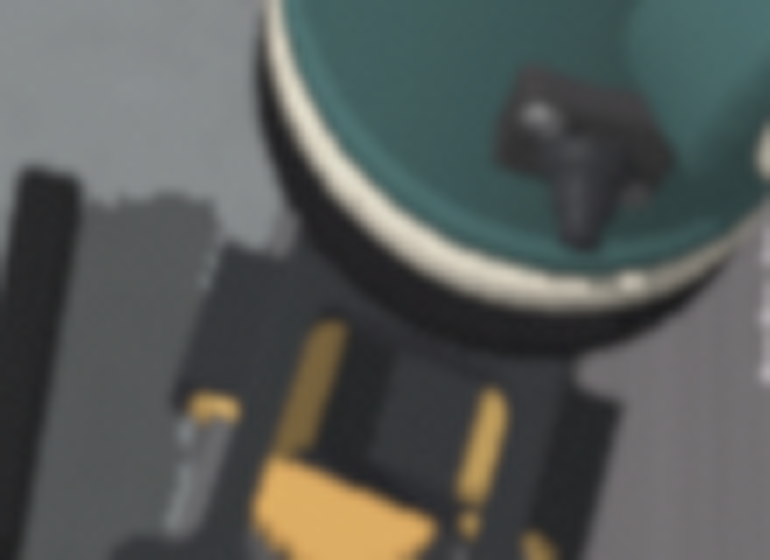

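View pics/c26.png

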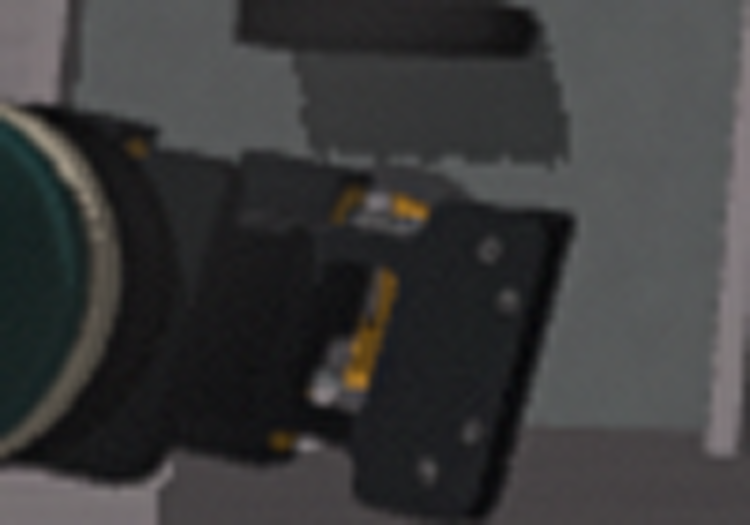

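The moment rises from 0.13 to 0.32 N m at yaw 76.5°, which fits the stop plus about 6° of slot play. One more small nudge to confirm it.

```bash
cat > m.py <<'E'
from h import *
s=sensors.sense();R=np.array(s['orientation']);print('moment',np.round(s['moment'],3),'F',np.round(s['ft_force'],1),'yaw %.1f'%np.degrees(np.arctan2(R[1,2],R[0,2])),np.round(s['ee_pos'],4),'t',s['t'])
E
python3 -m handwheel '[{"linear":[0,0,0],"twist":[1,0,0],"grip":-0.9},{"linear":[0,0,0],"twist":[3,0,0],"grip":-0.9},{"linear":[0,0,0],"twist":[3,0,0],"grip":-0.9}]' >/dev/null; python3 m.py
python3 -m handwheel '[{"linear":[0,0,0],"twist":[-4,0,0],"grip":-0.9},{"linear":[0,0,0],"twist":[-8,0,0],"grip":-0.9},{"linear":[0,0,0],"twist":[-13,0,0],"grip":-0.9},{"linear":[0,0,0],"twist":[-13,0,0],"grip":-0.9}]' >/dev/null; python3 m.py
```

```text
moment [ 1.295 -0.135  0.66 ] F [-0.   6.1 -3.6] yaw 73.5 [0.4269 0.3003 0.1254] t 43.9
moment [ 0.443 -0.061 -0.011] F [-0.3  0.8 -1.2] yaw 86.5 [0.4266 0.2993 0.1253] t 44.3
```

Hard stop confirmed at 0.66 N m. I've backed off to the middle of the play with no moment. Lifting out and looking.

```bash
python3 -m handwheel '[{"linear":[-5,0,0],"twist":[0,0,0],"grip":-0.9},{"linear":[-10,0,0],"twist":[0,0,0],"grip":-0.9},{"linear":[-20,0,0],"twist":[0,0,0],"grip":-0.9},{"linear":[-40,0,0],"twist":[0,0,0],"grip":-0.9},{"linear":[-90,0,0],"twist":[0,0,0],"grip":-0.9},{"linear":[-95,0,0],"twist":[0,0,0],"grip":-0.9},{"linear":[-95,0,0],"twist":[0,0,0],"grip":-0.9}]' >/dev/null; python3 plan.py 0.4691 -0.3172 0.215 17.9; python3 -c "
from h import *
t=shot('top','z');s=shot('side','z')
crop(s,300,380,440,480,5.5,'pics/c27.png');crop(t,85,185,225,350,3.6,'pics/c28.png')"
```

```text
now [0.4283 0.3003 0.2235] yaw 86.4 t 45.0 grip 13.6mm F [ 0.6  0.9 -1.1] q1 32.3 q6 -54.1
lin [7.2, -79.3, -613.7] twist 68.5 q6 -52 dist 619
```

View pics/c27.png

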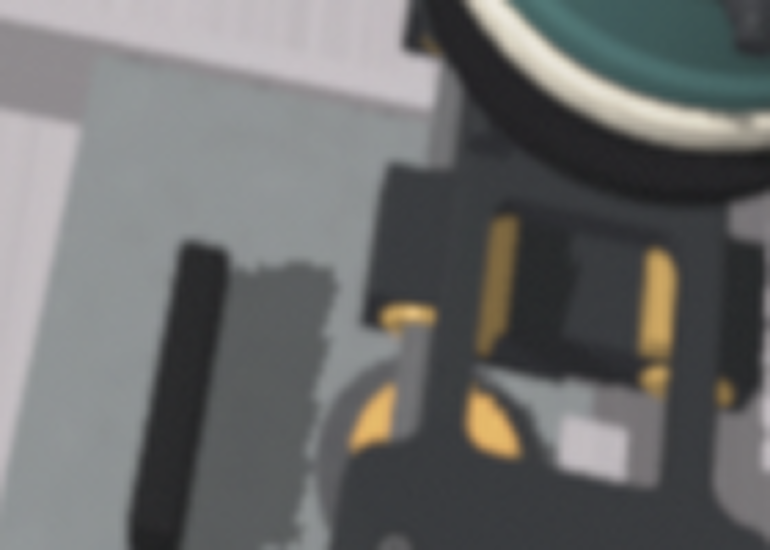

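View pics/c28.png

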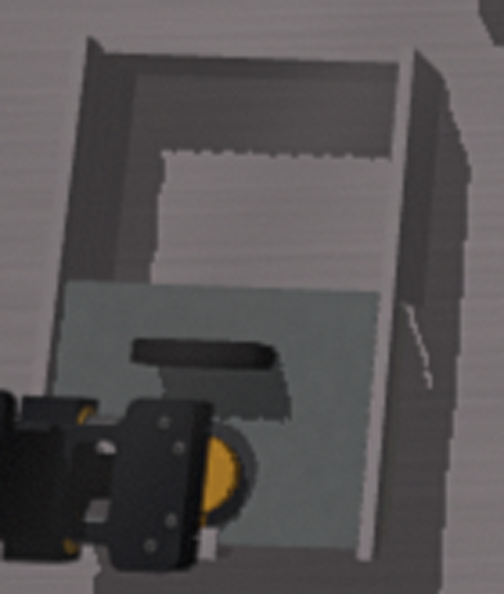

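The tongue no longer shows at the side and the slot is covered by the gripper, so I'll check the cam once clear. Returning the key.

```bash
python3 -m handwheel '[{"linear":[0,-79,-613],"twist":[68.5,0,0],"grip":-0.9},{"linear":[0,-79,-613],"twist":[68.5,0,0],"grip":-0.9},{"linear":[0,-79,-613],"twist":[68.5,0,0],"grip":-0.9},{"linear":[0,-79,-613],"twist":[68.5,0,0],"grip":-0.9},{"linear":[0,-79,-613],"twist":[68.5,0,0],"grip":-0.9},{"linear":[0,-79,-613],"twist":[68.5,0,0],"grip":-0.9},{"linear":[0,-79,-613],"twist":[68.5,0,0],"grip":-0.9},{"linear":[0,-79,-613],"twist":[68.5,0,0],"grip":-0.9}]' >/dev/null; python3 plan.py 0.4691 -0.3172 0.215 17.9;python3 -c "
from h import *
t=shot('top','aa');s=shot('side','aa')
crop(s,300,380,440,480,5.5,'pics/c29.png');crop(t,85,185,225,350,3.6,'pics/c30.png')"
```

```text
now [ 0.4513 -0.1011  0.2182] yaw 17.6 t 45.9 grip 13.5mm F [ 1.7  0.4 -0.9] q1 -15.7 q6 -33.3
lin [2.9, -211.4, -48.2] twist -0.3 q6 -52 dist 217
```

View pics/c29.png

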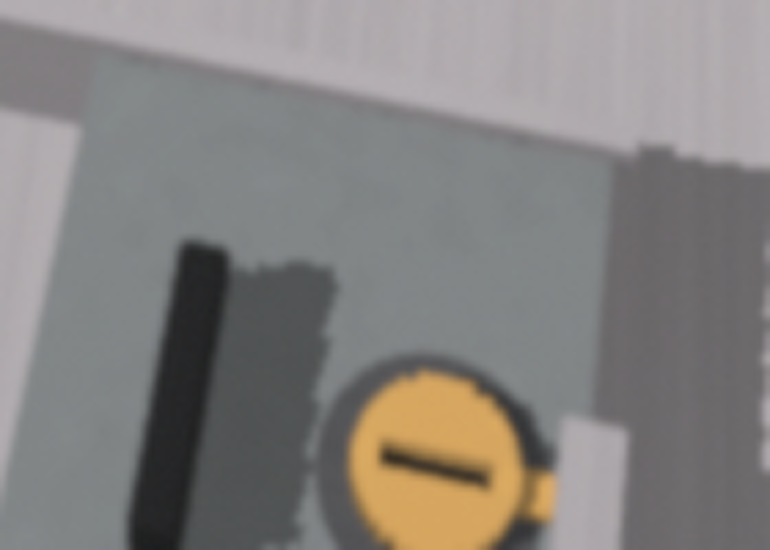

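View pics/c30.png

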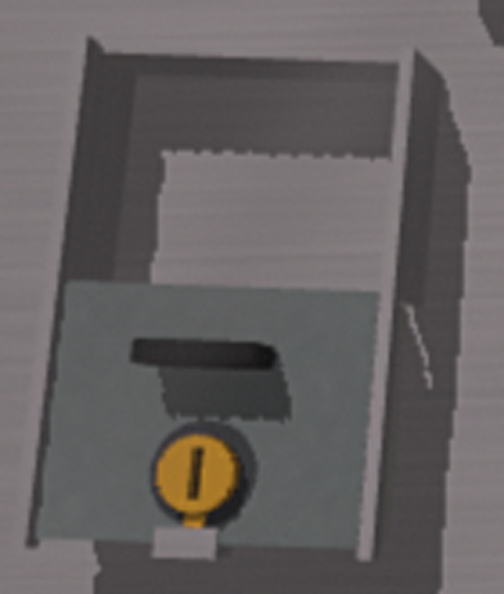

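The slot now lies along the bin's x and the tongue sits in the keeper: locked. Continuing to the stand.

```bash
python3 -m handwheel '[{"linear":[0,-208,-48],"twist":[0,0,0],"grip":-0.9},{"linear":[0,-208,-48],"twist":[0,0,0],"grip":-0.9},{"linear":[0,-208,-48],"twist":[0,0,0],"grip":-0.9},{"linear":[0,-208,-48],"twist":[0,0,0],"grip":-0.9},{"linear":[0,-208,-48],"twist":[0,0,0],"grip":-0.9},{"linear":[0,-208,-48],"twist":[0,0,0],"grip":-0.9},{"linear":[0,-208,-48],"twist":[0,0,0],"grip":-0.9},{"linear":[0,-208,-48],"twist":[0,0,0],"grip":-0.9}]' >/dev/null; python3 plan.py 0.4691 -0.3172 0.1254 17.9;python3 - <<'E'
from h import *
t=load('pics/top_aa.npz');s=load('pics/side_aa.npz')
for nm,c,bx in(("top",t,(115,295,170,335)),("side",s,(350,435,400,480))):
    g=c["pixels"].max(2).astype(int);hsv=cv2.cvtColor(c["pixels"],cv2.COLOR_RGB2HSV)
    u0=proj(c,[.4275,.3008,.0775]);yy,xx=np.mgrid[0:480,0:640];k=(np.hypot(xx-u0[0],yy-u0[1])<(8 if nm=="top" else 12))&(g<110)
    n,l,st,ce=cv2.connectedComponentsWithStats(k.astype(np.uint8));i=1+np.argmax(st[1:,4])
    W=np.array([onz(c,u,v,.0775)[:2] for v,u in np.argwhere(l==i)]);mu=W.mean(0);w,E=np.linalg.eigh(np.cov((W-mu).T));print(nm,len(W),mu,"ang",np.degrees(np.arctan2(E[1,1],E[0,1])))
s2=shot('side','ab');crop(s2,330,60,450,215,3.8,'pics/c31.png')
E
```

```text
now [ 0.4712 -0.3099  0.2195] yaw 18.0 t 46.8 grip 13.4mm F [-0.5  0.7 -1.9] q1 -35.9 q6 -53.9
lin [94.1, -6.5, -4.2] twist 0.1 q6 -52 dist 94
top 44 [0.42837695 0.30123887] ang 176.57127139421678
side 43 [0.42734318 0.301288  ] ang 175.99630448297282
```

View pics/c31.png

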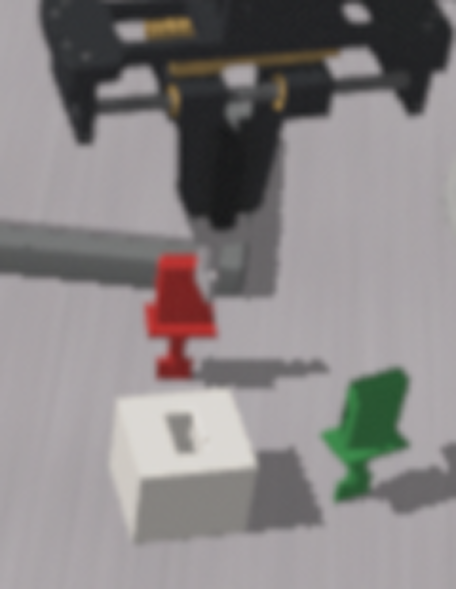

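The slot angle of 176.3° matches the bin's x (176.6°). The key hangs upright above the open stand at c31 (180,430). Lowering.

```bash
python3 -m handwheel '[{"linear":[0,-6.5,-4],"twist":[0,0,0],"grip":-0.9},{"linear":[0,-6.5,-4],"twist":[0,0,0],"grip":-0.9},{"linear":[40,-6.5,-4],"twist":[0,0,0],"grip":-0.9},{"linear":[75,-6.5,-4],"twist":[0,0,0],"grip":-0.9},{"linear":[87,-6.5,-4],"twist":[0,0,0],"grip":-0.9},{"linear":[87,-6.5,-4],"twist":[0,0,0],"grip":-0.9},{"linear":[87,-6.5,-4],"twist":[0,0,0],"grip":-0.9}]' >/dev/null; python3 plan.py 0.4691 -0.3172 0.0654 17.9;python3 - <<'E'
from h import *
s2=shot('side','ac');crop(s2,330,100,430,215,5,'pics/c32.png')
E
```

```text
now [ 0.4704 -0.32    0.1345] yaw 17.9 t 47.5 grip 13.5mm F [ 0.1  0.8 -0.9] q1 -36.7 q6 -54.7
lin [69.1, 3.1, -0.5] twist 0.0 q6 -52 dist 69
```

View pics/c32.png

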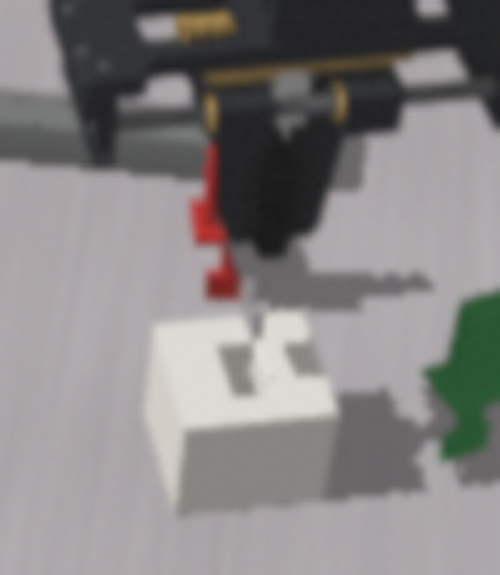

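The tip at c32 (262,375) is just over the opening. Lowering into it.

```bash
python3 -m handwheel '[{"linear":[0,3,-0.5],"twist":[0,0,0],"grip":-0.9},{"linear":[10,3,-0.5],"twist":[0,0,0],"grip":-0.9},{"linear":[20,3,-0.5],"twist":[0,0,0],"grip":-0.9},{"linear":[30,3,-0.5],"twist":[0,0,0],"grip":-0.9},{"linear":[30,3,-0.5],"twist":[0,0,0],"grip":-0.9}]' >/dev/null; python3 plan.py 0.4691 -0.3172 0.0654 17.9
python3 -m handwheel '[{"linear":[10,0,0],"twist":[0,0,0],"grip":-0.9},{"linear":[20,0,0],"twist":[0,0,0],"grip":-0.9},{"linear":[30,0,0],"twist":[0,0,0],"grip":-0.9},{"linear":[34,0,0],"twist":[0,0,0],"grip":-0.9},{"linear":[34,0,0],"twist":[0,0,0],"grip":-0.9}]' >/dev/null; python3 plan.py 0.4691 -0.3172 0.0654 17.9
```

```text
now [ 0.4668 -0.3157  0.1008] yaw 17.9 t 48.1 grip 13.9mm F [-0.5  0.4 -0.3] q1 -36.6 q6 -54.5
lin [35.3, -2.3, 1.9] twist 0.0 q6 -52 dist 35
now [ 0.4676 -0.3163  0.068 ] yaw 17.9 t 48.6 grip 13.7mm F [ 0.   0.4 -0.3] q1 -36.6 q6 -54.5
lin [2.6, -1.3, 1.2] twist 0.0 q6 -52 dist 3
```

```bash
python3 -m handwheel '[{"linear":[1,-1,1],"twist":[0,0,0],"grip":-0.9},{"linear":[2,-1,1],"twist":[0,0,0],"grip":-0.9},{"linear":[2,-1,1],"twist":[0,0,0],"grip":-0.9}]' >/dev/null; python3 m.py
python3 -m handwheel '[{"linear":[0.7,0,0],"twist":[0,0,0],"grip":-0.9},{"linear":[1,0,0],"twist":[0,0,0],"grip":-0.9},{"linear":[1,0,0],"twist":[0,0,0],"grip":-0.9}]' >/dev/null; python3 m.py
```

```text
moment [-0.034 -0.086  0.015] F [ 0.3 -0.4 -0.8] yaw 17.9 [ 0.4698 -0.3177  0.0676] t 48.9
moment [-0.053 -0.092 -0.017] F [-0.5  0.2 -2.3] yaw 17.9 [ 0.4696 -0.3175  0.0663] t 49.2
```

```bash
python3 -m handwheel '[{"linear":[0.7,0,0],"twist":[0,0,0],"grip":-0.9},{"linear":[1,0,0],"twist":[0,0,0],"grip":-0.9},{"linear":[1,0,0],"twist":[0,0,0],"grip":-0.9}]' >/dev/null; python3 m.py
python3 -m handwheel '[{"linear":[0.7,0,0],"twist":[0,0,0],"grip":-0.9},{"linear":[1,0,0],"twist":[0,0,0],"grip":-0.9},{"linear":[1,0,0],"twist":[0,0,0],"grip":-0.9}]' >/dev/null; python3 m.py;python3 - <<'E'
from h import *
s2=shot('side','ad');crop(s2,330,100,430,215,5,'pics/c33.png')
E
```

```text
moment [-0.008 -0.113 -0.037] F [ 0.2  0.2 -0.3] yaw 17.9 [ 0.4696 -0.3174  0.0654] t 49.5
moment [0.299 0.346 0.019] F [-4.8  2.9  5.8] yaw 17.9 [ 0.4696 -0.3175  0.0653] t 49.8
```

View pics/c33.png

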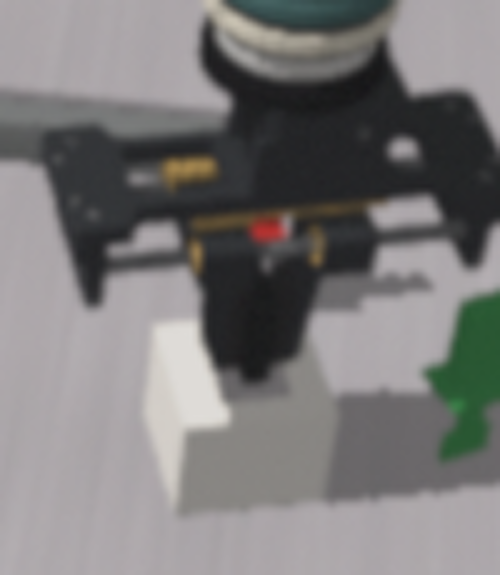

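Contact shows at z = 0.0653, the same height as at pick-up, so the collar is seated. Releasing and lifting away.

```bash
python3 -m handwheel '[{"linear":[-0.8,0,0],"twist":[0,0,0],"grip":-0.9},{"linear":[-0.8,0,0],"twist":[0,0,0],"grip":-0.6},{"linear":[-0.8,0,0],"twist":[0,0,0],"grip":-0.18},{"linear":[-0.8,0,0],"twist":[0,0,0],"grip":-0.18},{"linear":[-0.8,0,0],"twist":[0,0,0],"grip":-0.18},{"linear":[-0.8,0,0],"twist":[0,0,0],"grip":-0.18}]'; python3 -m handwheel '[{"linear":[-10,0,0],"twist":[0,0,0],"grip":-0.18},{"linear":[-30,0,0],"twist":[0,0,0],"grip":-0.18},{"linear":[-70,0,0],"twist":[0,0,0],"grip":-0.18},{"linear":[-120,0,0],"twist":[0,0,0],"grip":-0.18},{"linear":[-160,0,0],"twist":[0,0,0],"grip":-0.18},{"linear":[-160,0,0],"twist":[0,0,0],"grip":-0.18},{"linear":[-160,0,0],"twist":[0,0,0],"grip":-0.18}]'; python3 -m handwheel '[{"linear":[0,-150,-50],"twist":[0,0,0],"grip":-0.18},{"linear":[0,-150,-50],"twist":[0,0,0],"grip":-0.18},{"linear":[0,-150,-50],"twist":[0,0,0],"grip":-0.18},{"linear":[0,-150,-50],"twist":[0,0,0],"grip":-0.18},{"linear":[0,-150,-50],"twist":[0,0,0],"grip":-0.18},{"linear":[0,-150,-50],"twist":[0,0,0],"grip":-0.18}]'
python3 plan.py; python3 -c "
from h import *
t=shot('top','ae');s=shot('side','ae');crop(s,330,100,430,215,5,'pics/c34.png')"
```

```text
t: 50.45
ee_pos: [0.4695, -0.3174, 0.065]
orientation: [[-0.0, -0.308, 0.951], [0.0, 0.951, 0.308], [-1.0, 0.0, -0.0]]
ft_force: [-0.1, -0.0, -0.4]
grip_width: 0.0359
t: 51.15
ee_pos: [0.4703, -0.318, 0.2273]
orientation: [[0.003, -0.308, 0.951], [-0.002, 0.951, 0.308], [-1.0, -0.003, 0.002]]
ft_force: [0.1, 0.9, -1.0]
grip_width: 0.0359
t: 51.75
ee_pos: [0.4675, -0.4739, 0.2232]
orientation: [[-0.002, -0.308, 0.951], [0.003, 0.951, 0.308], [-1.0, 0.004, -0.001]]
ft_force: [-0.1, -0.6, 0.3]
grip_width: 0.0358
now [ 0.4675 -0.4739  0.2232] yaw 17.9 t 51.8 grip 35.8mm F [-0.1 -0.6  0.3] q1 -47.6 q6 -65.5
```

View pics/c34.png

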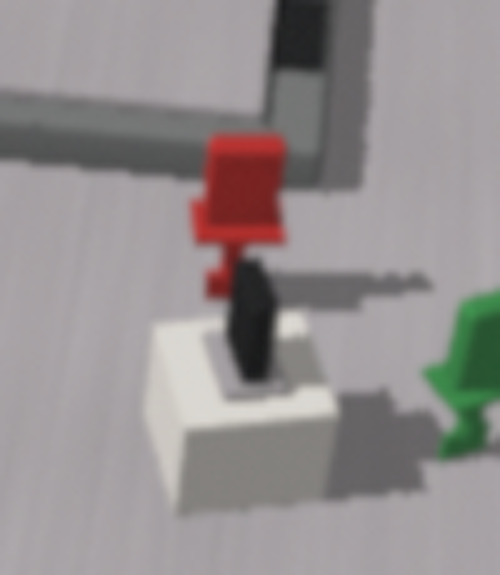

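View pics/side_ae.png

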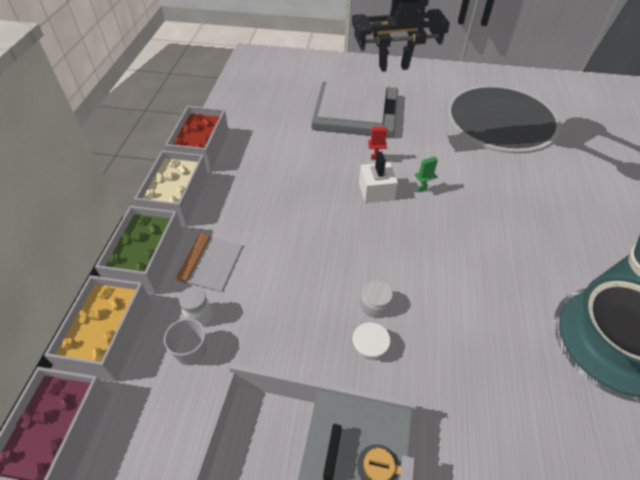

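View pics/top_ae.png

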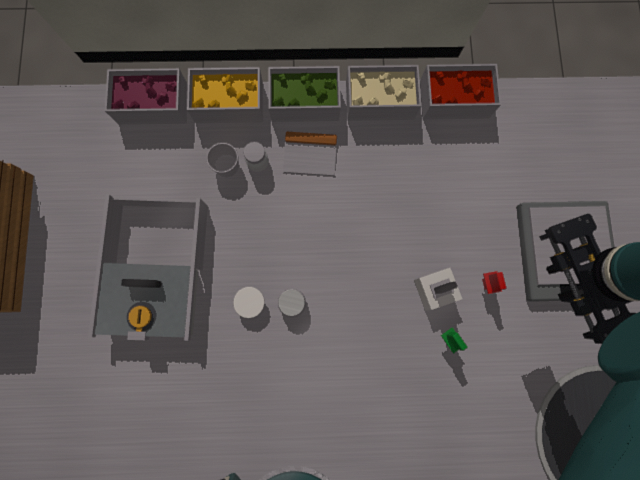

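The final views show the key upright on its collar (side 380,165), the cover shut and the cam slot along the bin's x with its tongue in the keeper. The tub, tin, shaker, cup, scraper and the red and green keys are at their first pixel positions, and the counter is clear of scraps. Handing in.

```bash
python3 - <<'E'
from h import *
a=load("pics/top0.npz")["pixels"].astype(int);b=load("pics/top_ae.npz")["pixels"].astype(int)
d=(abs(a-b).max(2)>40)
for n,(x0,y0,x1,y1) in dict(tub=(230,285,268,322),tin=(277,288,308,318),shaker=(244,140,270,172),cup=(205,142,240,176),scraper=(280,128,342,178),stand=(415,265,465,312),green=(440,325,470,355)).items(): print(n,d[y0:y1,x0:x1].sum())
from rig import finish_job
print(finish_job())
E
```

```text
tub 0
tin 0
shaker 0
cup 0
scraper 0
stand 20
green 0
the job is handed in; nothing more can be done
None
```

The job is handed in at about 52 s of the 210 s allowed, with every step done in the order asked. `finish_job()` reports no verdict.

- **Scraps:** I put all five present (three crust ends and two paper balls) into the bin. They lay low enough for the cover to pass over them. The last two views show none left on the counter.
- **Cover:** I slid it shut by its handle until it met the stop. The position held at x = 0.4936 while the push rose to 18 N.
- **Cam lock:** I turned it clockwise with the key until it stopped, with the moment rising to 0.66 N m. In both views the slot then lay at about 176.3°, against 176.6° for the bin's x axis. The tongue was at the keeper.
- **Key:** It is back upright in its stand. Contact came at the same height as at pick-up (0.0653 m against 0.0654 m), and the view shows the collar on the block.
- **Everything else:** The before and after top views show no change at the tub, tin, shaker, cup, scraper or green key. I judged the red key only by eye, and it looks unmoved.

Two checks disagreed slightly. 20 pixels changed around the stand, which I take to be the key sitting a fraction of a millimetre differently. The two cameras also differed by about 2 mm on the cam's x position, which did not matter because the key entered the slot without force.

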